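Change the filter sticks of the temple's drinking-water stand and hang its gate

ROBOT

A 7-joint arm with a two-finger parallel gripper is mounted at the origin on the work surface. World frame = base frame: x ahead of the robot, y to its left, z up, the work surface at z = 0. Lengths are in m, angles in rad, forces in N, time in s.
With the tool pointing down it reaches from about 0.4 to 0.85 m from the base axis. Payload 4.5 kg.
Tool frame: the origin (TCP) lies midway between the tips of the shut fingers; the grasp point (between the pads) lies 19 mm behind it; z points along the fingers, y is the line along which they close (so a half turn about z gives the same grasp; the last joint's range is limited). The gripper opens to 88 mm and grips with 3 to 60 N. Pads are 18 mm wide; open, the fingers measure 123 mm over their backs; the gripper's body (75 mm by 187 mm) begins 45 mm behind the grasp point.
Start: joints at [1.147, 0.689, -0.195, 1.565, 0.157, 0.902, -0.215], TCP at [0.276, -0.561, 0.239] pointing down, gripper open.
Joint ranges: [-3.01, 3.01], [-0.46, 2.08], [-1.47, 1.51], [0.13, 2.56], [-1, 4.14], [0.04, 2.09], [-2.66, 2.66]. Speed limits (rad/s): [2.57, 2.57, 3.14, 3.14, 3.14, 3.14, 3.14].

INTERFACE

Orientations are given as a unit quaternion [x, y, z, w].
In Python, from plant import r gives the robot as it stands.
- The arm moves only by the tool carry_out, never from a script. Its argument "plan" is a list of rows, each an object with "rot": the turn, a rotation vector about the tool's x, y, z in rad, a list of three; "xyz": the shift along the tool's x, y, z in m, a list of three; "grip": the closure in counts, from 0 (fully open) to 255 (shut). In form: [{"rot": [wx, wy, wz], "xyz": [dx, dy, dz], "grip": grip}, ...]. A call has 1 to 8 rows; each row is the pose to reach, as a shift and turn from the pose commanded when the call began, along the tool's axes at that moment; what a row does not reach only later rows make up. A row lasts 1/12 s, in which the tool goes at most 41.7 mm and 7.16 degrees, less where a joint would pass 70% of its speed; a pose out of reach is approached as far as the arm can. A call with a gripper value outside its range is refused whole. The fingers move at their own pace and stop on an object; "squeeze" is the grip in N (left out, the last holds). Time passes only in rows, so rows that repeat a pose let the fingers close. It gives the time, the measured TCP pose, the force, the opening and the grip force at its end, in the units of the state.
- r.get_state(): the state, without advancing time (a new reading comes with each control period).
- r.snapshot(name): name is "scene" or "top" or "wrist"; returns the picture (480x640x3 uint8, red, green, blue); there is no depth.
- r.camera_params(name): a dict with "fx", "fy", "cx", "cy" (pixels), "position" and "attitude" of the camera in the world; the wrist camera has in their place "hand_eye" (4x4, takes a point from camera to tool coordinates, whose origin is the TCP and whose axes are the flange's). Camera axes: x right, y down, z forward; pixel columns grow to the right and rows downward; lengths in m; the calibration is good to about 2 mm. A picture is of the moment at which its call begins: read the wrist's pose just before it. camera_params takes no time and is no camera call.
- r.finish_job(): hands the job in; it is judged then, once.
The state is a dict: "clock": time; "q": joint angles; "qd": joint speeds; "joint_torque": joint torques, N m; "tool_pos": TCP position; "eef_rot": TCP orientation; "contact_force": force on the tool from outside, world axes, zero at the start; "moment": the same for the moment, N m; "opening": opening from 0.0 (shut) to 1.0 (fully open); "finger_force": force on a finger pad.
Only numpy, scipy, OpenCV 4.12 (cv2) and the standard library are available. Lean on these libraries where they do the work, as an engineer would, in place of code of your own. Each camera call takes 0.05 s, during which the arm holds its last target. There are 200 camera calls.

TASK

Service the drinking-water filter: free each brown spent stick by pressing its port's blue collar down while drawing the stick out (never wrench it out against the lock), put it in the steel basin, and push a fresh white stick from the carton fully home into every port until the collar springs back out. When all three ports hold fresh sticks, lower the lift-off gate so that both its knuckles drop fully over the two pintles, and leave it closed along the front of the casing. Leave the canisters and the bell where they are.

Things in the scene. Friction and masses are not known exactly. Their poses are not given: they have to be found in the camera images.
- station: fixed stainless filter casing, 110 x 250 x 44 mm (its x, y, z), origin at the centre of its underside, on the ledge; turned up to 0.2 rad. Three push-in ports 66 mm apart stand in a row along its y on top, 8 mm behind the middle. At the corner of its front (-x) and its +y end a post 108 mm high carries two vertical pintles. A domed rubber bumper, 3 mm proud, low on the front's other end, stops the gate
- port0 (a point): where the middle of a stick fully home in port 0 lies: on the port's vertical axis, 55 mm above the ledge, 49 mm above the bore's floor, 7 mm below the top face of the released collar. Axes as the casing's; ports 0, 1, 2 run towards +y. The bore is 28 mm wide
- port1 (a point): where the middle of a stick fully home in port 1 lies: on the port's vertical axis, 55 mm above the ledge, 49 mm above the bore's floor, 7 mm below the top face of the released collar. Axes as the casing's; ports 0, 1, 2 run towards +y. The bore is 28 mm wide
- port2 (a point): where the middle of a stick fully home in port 2 lies: on the port's vertical axis, 55 mm above the ledge, 49 mm above the bore's floor, 7 mm below the top face of the released collar. Axes as the casing's; ports 0, 1, 2 run towards +y. The bore is 28 mm wide
- collar0 (a joint): blue release collar of port 0, 56 mm outside, 31 inside: 0 out, 0.012 m pressed fully down (3 to 6 N), springs back. From 0.005 on, hidden jaws let the stick's shoulder go. If it is down 0.008 or more, collar and stick may rise together: 2 mm of lift takes the shoulder past the jaws, which then cannot catch it. A stick pushed in dips the collar; it jumps back to 0 once the stick is locked
- collar1 (a joint): blue release collar of port 1, 56 mm outside, 31 inside: 0 out, 0.012 m pressed fully down (3 to 6 N), springs back. From 0.005 on, hidden jaws let the stick's shoulder go. If it is down 0.008 or more, collar and stick may rise together: 2 mm of lift takes the shoulder past the jaws, which then cannot catch it. A stick pushed in dips the collar; it jumps back to 0 once the stick is locked
- collar2 (a joint): blue release collar of port 2, 56 mm outside, 31 inside: 0 out, 0.012 m pressed fully down (3 to 6 N), springs back. From 0.005 on, hidden jaws let the stick's shoulder go. If it is down 0.008 or more, collar and stick may rise together: 2 mm of lift takes the shoulder past the jaws, which then cannot catch it. A stick pushed in dips the collar; it jumps back to 0 once the stick is locked
- old0: spent filter stick, brown with a blue foot: rigid round tube 26 mm thick, 98 mm long, 90 g; origin at its middle, z to its top. Starts locked in port 0, standing 42 mm out of the released collar. Absent (None) in some runs: that port is then empty from the start
- old1: spent filter stick, brown with a blue foot: rigid round tube 26 mm thick, 98 mm long, 90 g; origin at its middle, z to its top. Starts locked in port 1, standing 42 mm out of the released collar. Absent (None) in some runs: that port is then empty from the start
- old2: spent filter stick, brown with a blue foot: rigid round tube 26 mm thick, 98 mm long, 90 g; origin at its middle, z to its top. Starts locked in port 2, standing 42 mm out of the released collar. Absent (None) in some runs: that port is then empty from the start
- new0: fresh filter stick, off-white, 70 g, 26 mm thick, 98 mm long; blue foot tapers to 15 mm over the lowest 12 mm; neck 19 mm thick from 16.5 to 27 mm above the foot's end. Origin at its middle, z to its top. Starts loosely upright in the carton. Fits any port, any way round; takes 5 to 20 N to push home
- new1: fresh filter stick, off-white, 70 g, 26 mm thick, 98 mm long; blue foot tapers to 15 mm over the lowest 12 mm; neck 19 mm thick from 16.5 to 27 mm above the foot's end. Origin at its middle, z to its top. Starts loosely upright in the carton. Fits any port, any way round; takes 5 to 20 N to push home
- new2: fresh filter stick, off-white, 70 g, 26 mm thick, 98 mm long; blue foot tapers to 15 mm over the lowest 12 mm; neck 19 mm thick from 16.5 to 27 mm above the foot's end. Origin at its middle, z to its top. Starts loosely upright in the carton. Fits any port, any way round; takes 5 to 20 N to push home
- carton: loose brown block holding the fresh sticks, 70 x 166 x 52 mm, 0.7 kg, origin at the centre of its underside; three pockets 28 mm wide, 50 mm apart along its y, floors 7 mm up, so a stick's top stands 105 mm above the ledge
- basin: loose round open steel basin for the spent sticks, 196 mm across the rim, 160 mm across the foot, 65 mm high, 0.5 kg, origin at the centre of its underside; inner floor 5 mm up
- gate: loose steel and blue gate, 20 mm thick (its x), 196 mm long (y), 118 mm high, 0.3 to 0.5 kg; origin at the centre of its underside. Stands upright on the ledge; can be pinched over its top edge. At its +y end two brass knuckles: rings 22 mm outside, 12.8 mm inside, 18 mm high, on one vertical axis 113 mm from the middle. Hung and closed, its axes lie along the casing's and its underside is 10 mm up
- gate_low (a point): centre of the lower end of the gate's lower knuckle, 12 mm above the gate's underside
- gate_high (a point): centre of the lower end of the gate's upper knuckle, 82 mm above the gate's underside
- pin_low (a point): foot of the lower pintle, 22 mm above the ledge: a brass pin 10 mm thick, 18 mm high, round-topped, on a bracket; point gate_low comes to lie here. The lower knuckle must be brought in from the front, between this pin's top (40 mm up) and the underside of the upper bracket (87 mm up)
- pin_high (a point): foot of the upper pintle, 92 mm above the ledge, a like pin straight above the lower one; point gate_high comes to lie here
- canister0: bystander: lidded steel canister with a red band, 100 mm wide, 118 mm high, origin under its centre
- canister1: bystander: lidded steel canister with a dark band, 100 mm wide, 118 mm high, origin under its centre
- bell: bystander: brass hand bell, 72 mm wide, 108 mm high, origin under its centre
Mind the look-alikes: they are no part of the job. What is shaped like the new2 but purple is not meant.

How it is judged:
By the outcome, as a careful person would: the job done as asked, in the order asked, and still so for the second after the job is handed in, with the robot touching nothing.
Of old0, old1, old2 only 1 to 3 are there at a start; the rules pass over those that are not, and their reading is None.
At some moment in a run one of carton, basin may be knocked a few centimetres aside while the robot is not near it.
It also fails if it takes over 208 s, if anything falls off the work surface, if the arm or the gripper's body presses on something with over 40 N, if the wrist force passes 120 N, or if a joint passes its speed limit or range.

## Working session

There is one attempt and no reset: what is moved stays moved. The work goes in short steps, Python scripts to look and compute and a tool call to move; the robot and the scene stay as the last step left them, time stands still between calls to the robot, and variables do not carry over. Pictures are saved under pics/ and viewed, at most 17 in all, crops included, and the job is handed in when it is done.

Besides the shell and the picture viewer there is one more tool, called after ">>>" by a JSON object that holds its "op" and its "data", one argument or row to a line. carry_out: Moves the arm, as the interface text tells. Its arguments: {"type":"object","properties":{"plan":{"type":"array"},"squeeze":{"type":"number"}},"required":["plan"]}

```bash
ls; mkdir -p pics; python3 - <<'E'
from plant import r
import cv2
print(r.get_state())
for n in("scene","top","wrist"):
    print(n,r.camera_params(n))
    cv2.imwrite(f"pics/{n}0.png",r.snapshot(n)[:,:,::-1])
E
```

```text
pics
{'clock': 0.0, 'q': array([ 1.14679826,  0.68994731, -0.19446279,  1.56638745,  0.15730187,
        0.90251545, -0.21511873]), 'qd': array([ 3.25540104e-04,  7.55033652e-05, -5.37255424e-04, -7.52656435e-05,
        2.39982871e-04,  2.50621632e-04,  2.42905946e-04]), 'joint_torque': array([ 1.92205935e-04, -5.27559328e+01, -1.26730442e+00, -1.53426558e+01,
       -5.26957749e-02,  6.63872706e-03,  1.45995741e-04]), 'tool_pos': array([ 0.27586967, -0.56008748,  0.23792007]), 'eef_rot': array([ 9.73912670e-01,  2.26921215e-01, -2.97670333e-04, -8.85923685e-04]), 'contact_force': array([-0.25218391,  0.42987352, -0.09899733]), 'moment': array([ 0.01507292, -0.00839327,  0.01169726]), 'finger_force': 0.0, 'opening': 0.9972593204257753}
scene {'fx': 560.4864268524324, 'fy': 560.4864268524324, 'cx': 318.0457189341368, 'cy': 246.3893926665063, 'position': array([1.06710766, 0.42150856, 0.94454182]), 'attitude': array([ 0.41536273,  0.85562447, -0.27776891, -0.13500003])}
top {'fx': 474.9399178696343, 'fy': 474.9399178696343, 'cx': 317.1317329540691, 'cy': 241.04129980742422, 'position': array([0.36872343, 0.02543274, 1.20970082]), 'attitude': array([-0.6772629 ,  0.72790679, -0.07781625,  0.07356149])}
wrist {'fx': 362.97647207778766, 'fy': 362.97647207778766, 'cx': 321.34894083066035, 'cy': 243.8778388831155, 'hand_eye': array([[-1.15967717e-03, -9.46846610e-01, -3.21683310e-01,
         8.50130849e-02],
       [ 9.99999159e-01, -1.28493551e-03,  1.77070518e-04,
        -2.89727886e-04],
       [-5.81000926e-04, -3.21682834e-01,  9.46847304e-01,
        -1.46182881e-01],
       [ 0.00000000e+00,  0.00000000e+00,  0.00000000e+00,
         1.00000000e+00]])}
```

View pics/scene0.png

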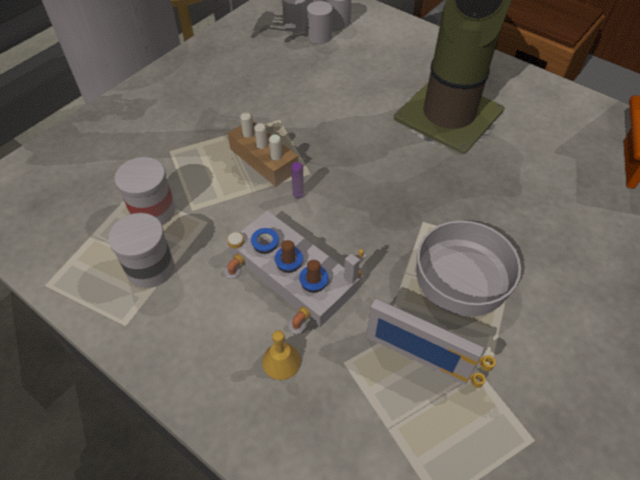

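View pics/top0.png

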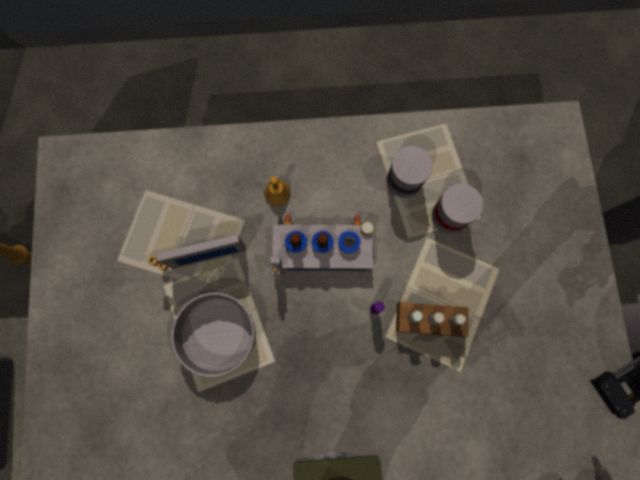

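The scene view shows the casing at the centre: port 0 is empty (265,240), and brown sticks stand at (288,252) and (314,272). The gate is at (425,345), the basin at (467,265), the carton at (262,150). In the top view the white stick tops are at about (417,316), (438,318) and (460,320), and the knuckles are at (157,263).
Look-alikes: the purple stick at top (377,308) is not wanted. The white knob at (367,229) and the orange items at (287,217) and (357,219) are not sticks either. The three white sticks in the carton are the ones to use.

```bash
cat > h.py <<'E'
import numpy as np, cv2
from scipy.spatial.transform import Rotation as R
from plant import r
def snap(n):
    s=r.get_state(); im=r.snapshot(n); p=r.camera_params(n)
    if n=="wrist":
        T=np.eye(4); T[:3,:3]=R.from_quat(s["eef_rot"]).as_matrix(); T[:3,3]=s["tool_pos"]
        T=T@p["hand_eye"]; Rm,t=T[:3,:3],T[:3,3]
    else: Rm,t=R.from_quat(p["attitude"]).as_matrix(),p["position"]
    K=np.array([[p["fx"],0,p["cx"]],[0,p["fy"],p["cy"]],[0,0,1]])
    return im,(K,Rm,t)
def ray(c,u,v):
    K,Rm,t=c; return t,Rm@np.linalg.solve(K,[u,v,1.])
def onz(c,u,v,z):
    t,d=ray(c,u,v); return t+d*(z-t[2])/d[2]
def proj(c,X):
    K,Rm,t=c; q=K@(Rm.T@(np.asarray(X)-t)); return q[:2]/q[2]
def tri(obs):
    A=np.zeros((3,3));b=np.zeros(3)
    for c,(u,v) in obs:
        t,d=ray(c,u,v); d=d/np.linalg.norm(d); P=np.eye(3)-np.outer(d,d); A+=P; b+=P@t
    return np.linalg.solve(A,b)
def blobs(im,hlo,hhi,smin=80,vmin=40,vmax=255,amin=15,smax=255):
    h=cv2.cvtColor(im,cv2.COLOR_RGB2HSV); m=cv2.inRange(h,(hlo,smin,vmin),(hhi,smax,vmax))
    n,l,st,ce=cv2.connectedComponentsWithStats(m)
    return sorted([(int(st[i,4]),*np.round(ce[i],1),*st[i,:4]) for i in range(1,n) if st[i,4]>=amin],reverse=True),m
def tool(p,yaw=None):
    """shift in tool axes from now to world point p, and the tool state"""
    s=r.get_state(); Q=R.from_quat(s["eef_rot"]).as_matrix()
    print("t",round(s["clock"],2),"pos",s["tool_pos"].round(4),"toolx ang",np.degrees(np.arctan2(Q[1,0],Q[0,0])).round(2),"z",Q[:,2].round(3),"open",round(s["opening"],3),"F",s["contact_force"].round(1))
    if p is not None: print("shift",(Q.T@(np.asarray(p)-s["tool_pos"])).round(4))
E
python3 - <<'E'
from h import *
np.set_printoptions(suppress=True,precision=4)
im,c=snap("top"); s,cs=snap("scene")
for n,a in dict(blue=(105,130,120,50),purple=(131,155,80,30),brass=(12,30,120,60),brown=(0,12,90,20)).items():
    b,_=blobs(im,a[0],a[1],a[2],a[3],amin=12); print(n); 
    for x in b[:9]: print("  ",x, onz(c,x[1],x[2],.062)[:2], onz(c,x[1],x[2],.104)[:2])
# white stick tops
b,_=blobs(im[295:340,395:475],0,180,0,140,amin=10,smax=70)
for x in b[:6]: print("w",x,onz(c,x[1]+395,x[2]+295,.105))
# zoomed composite
A=cv2.resize(im[205:285,260:390],None,fx=4,fy=4,interpolation=2)[:, :520]
B=cv2.resize(im[220:380,130:260],None,fx=4,fy=4,interpolation=2)
C=cv2.resize(im[290:345,360:480],None,fx=4,fy=4,interpolation=2)
o=np.zeros((600,800,3),np.uint8)
o[:320,:520]=A; o[320:540,:480]=C
o[:600,520:]=cv2.resize(im[220:300,140:250],(280,600*280//600),interpolation=2).repeat(1,0)[:600] if 0 else 0
D=cv2.resize(im[225:285,145:245],None,fx=2.8,fy=2.8,interpolation=2); o[:168,520:800]=D
E_=cv2.resize(s[290:400,360:500],None,fx=2,fy=2); o[180:400,520:800]=E_
cv2.imwrite("pics/c1.png",o[:,:,::-1])
E
```

```text
blue
   (264, np.float64(348.8), np.float64(242.1), np.int32(339), np.int32(231), np.int32(21), np.int32(22)) [ 0.61   -0.0685] [ 0.6012 -0.065 ]
   (229, np.float64(295.7), np.float64(242.2), np.int32(285), np.int32(231), np.int32(22), np.int32(21)) [0.6192 0.0625] [0.6101 0.0611]
   (222, np.float64(322.1), np.float64(242.6), np.int32(312), np.int32(232), np.int32(21), np.int32(21)) [ 0.6135 -0.0026] [ 0.6046 -0.0015]
purple
   (117, np.float64(377.0), np.float64(307.3), np.int32(371), np.int32(301), np.int32(13), np.int32(13)) [ 0.4456 -0.1222] [ 0.4428 -0.1168]
brass
   (1147, np.float64(427.3), np.float64(316.9), np.int32(398), np.int32(302), np.int32(70), np.int32(34)) [ 0.4143 -0.2398] [ 0.4127 -0.2301]
   (541, np.float64(276.7), np.float64(191.6), np.int32(265), np.int32(176), np.int32(25), np.int32(30)) [0.7535 0.1023] [0.7394 0.0995]
   (125, np.float64(17.4), np.float64(248.3), np.int32(0), np.int32(244), np.int32(28), np.int32(13)) [0.6534 0.7484] [0.643 0.722]
   (104, np.float64(156.6), np.float64(262.7), np.int32(149), np.int32(256), np.int32(18), np.int32(14)) [0.592
[... 1051 characters left out ...]
, np.int32(214), np.int32(8), np.int32(9)) [0.6825 0.0793] [0.671  0.0773]
   (43, np.float64(356.8), np.float64(218.1), np.int32(354), np.int32(214), np.int32(7), np.int32(8)) [ 0.6697 -0.0937] [ 0.6587 -0.0893]
w (59, np.float64(43.8), np.float64(22.0), np.int32(40), np.int32(18), np.int32(9), np.int32(9)) [ 0.4105 -0.2562  0.105 ]
w (58, np.float64(22.1), np.float64(20.4), np.int32(18), np.int32(17), np.int32(9), np.int32(8)) [ 0.4177 -0.2069  0.105 ]
w (54, np.float64(65.4), np.float64(23.4), np.int32(62), np.int32(20), np.int32(8), np.int32(8)) [ 0.4038 -0.3053  0.105 ]
w (15, np.float64(9.7), np.float64(1.4), np.int32(8), np.int32(0), np.int32(5), np.int32(4)) [ 0.4632 -0.1833  0.105 ]
```

View pics/c1.png

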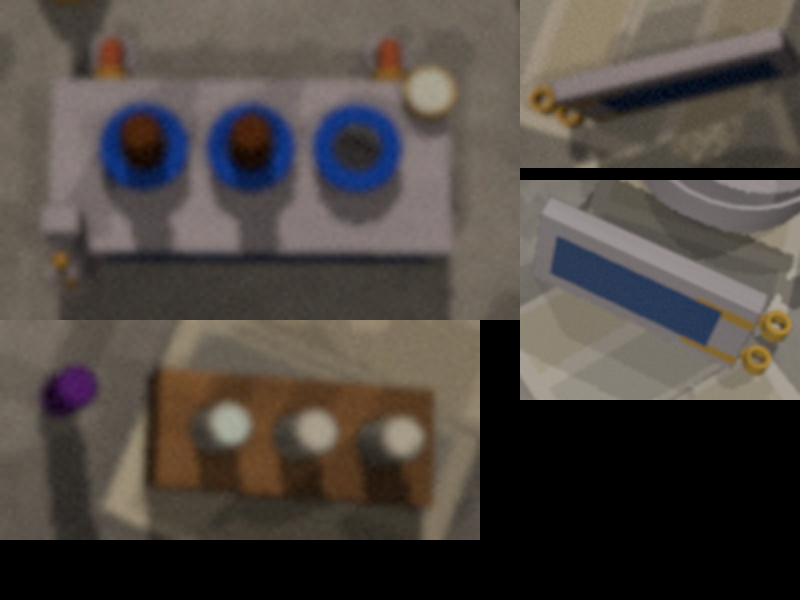

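>>> {"op": "carry_out", "data": {
  "plan": [
    {"rot": [0,0,-1.044],"xyz": [0.55,-0.35,0],"grip": 0},
    {"rot": [0,0,-1.044],"xyz": [0.55,-0.35,0],"grip": 0},
    {"rot": [0,0,-1.044],"xyz": [0.55,-0.35,0],"grip": 0},
    {"rot": [0,0,-1.044],"xyz": [0.55,-0.35,0],"grip": 0},
    {"rot": [0,0,-1.044],"xyz": [0.55,-0.35,0],"grip": 0},
    {"rot": [0,0,-1.044],"xyz": [0.55,-0.35,0],"grip": 0},
    {"rot": [0,0,-1.044],"xyz": [0.55,-0.35,0],"grip": 0},
    {"rot": [0,0,-1.044],"xyz": [0.55,-0.35,0],"grip": 0}
  ]
}}

```text
clock: 0.92
tool_pos: [0.4501, -0.2741, 0.2389]
eef_rot: [0.744, 0.668, -0.0, 0.0]
contact_force: [1.0, -0.1, -0.8]
opening: 1.002
finger_force: 0.0
```

```bash
python3 - <<'E'
from h import *
tool([.6135,-.0026,.24])
im,c=snap("top")
g=cv2.cvtColor(im[280:390,150:280],cv2.COLOR_RGB2GRAY); g=cv2.medianBlur(g,5)
print(cv2.HoughCircles(g,cv2.HOUGH_GRADIENT,1,60,param1=60,param2=20,minRadius=32,maxRadius=50))
for z in(.065,):print(onz(c,213,334,z))
E
```

```text
t 0.92 pos [ 0.4501 -0.2741  0.2389] toolx ang 83.87 z [ 0. -0. -1.] open 1.002 F [ 1.  -0.1 -0.8]
shift [ 0.2875  0.1335 -0.0012]
[[[64.5 55.5 40.5]]]
[0.41087498 0.27142381 0.065     ]
```

>>> {"op": "carry_out", "data": {
  "plan": [
    {"rot": [0,0,-0.037],"xyz": [0.287,0.133,0],"grip": 0},
    {"rot": [0,0,-0.037],"xyz": [0.287,0.133,0],"grip": 0},
    {"rot": [0,0,-0.037],"xyz": [0.287,0.133,0],"grip": 0},
    {"rot": [0,0,-0.037],"xyz": [0.287,0.133,0],"grip": 0},
    {"rot": [0,0,-0.037],"xyz": [0.287,0.133,0],"grip": 0},
    {"rot": [0,0,-0.037],"xyz": [0.287,0.133,0],"grip": 0},
    {"rot": [0,0,-0.037],"xyz": [0.287,0.133,0],"grip": 0},
    {"rot": [0,0,-0.037],"xyz": [0.287,0.133,0],"grip": 0}
  ]
}}

```text
clock: 1.63
tool_pos: [0.6158, 0.0, 0.2389]
eef_rot: [0.732, 0.681, 0.002, -0.001]
contact_force: [0.3, 1.3, -0.5]
opening: 1.003
finger_force: 0.0
```

```bash
python3 - <<'E'
from h import *
tool([.6135,-.0026,.24])
im,c=snap("wrist")
b,m=blobs(im,105,130,120,40,amin=80)
for x in b: print("blue",x[:3],[*map(int,x[3:])],onz(c,x[1],x[2],.062))
b,m=blobs(im,0,14,90,15,amin=80)
for x in b: print("brown",x[:3],[*map(int,x[3:])],onz(c,x[1],x[2],.104))
cv2.imwrite("pics/w1.png",im[:,:,::-1])
E
```

```text
t 1.63 pos [0.6158 0.     0.2389] toolx ang 85.89 z [ 0.002  0.003 -1.   ] open 1.003 F [ 0.3  1.3 -0.5]
shift [-0.0028 -0.0021 -0.0011]
blue (2137, np.float64(322.4), np.float64(147.7)) [291, 116, 64, 66] [0.62228092 0.06276412 0.062     ]
blue (1619, np.float64(321.6), np.float64(286.1)) [294, 261, 56, 52] [ 0.61205772 -0.06801355  0.062     ]
blue (1512, np.float64(321.9), np.float64(217.1)) [293, 194, 59, 57] [0.61738411 0.00128637 0.062     ]
brown (1186, np.float64(387.4), np.float64(453.1)) [350, 440, 74, 23] [ 0.66647239 -0.23891798  0.104     ]
brown (773, np.float64(323.3), np.float64(151.5)) [307, 134, 33, 36] [0.62274799 0.06271563 0.104     ]
brown (715, np.float64(321.9), np.float64(226.7)) [308, 208, 30, 42] [0.61743409 0.00410054 0.104     ]
brown (361, np.float64(395.7), np.float64(121.0)) [385, 113, 24, 17] [0.67734661 0.08055053 0.104     ]
brown (335, np.float64(384.3), np.float64(290.4)) [375, 280, 20, 21] [ 0.66655946 -0.05625558  0.104     ]
```

View pics/w1.png

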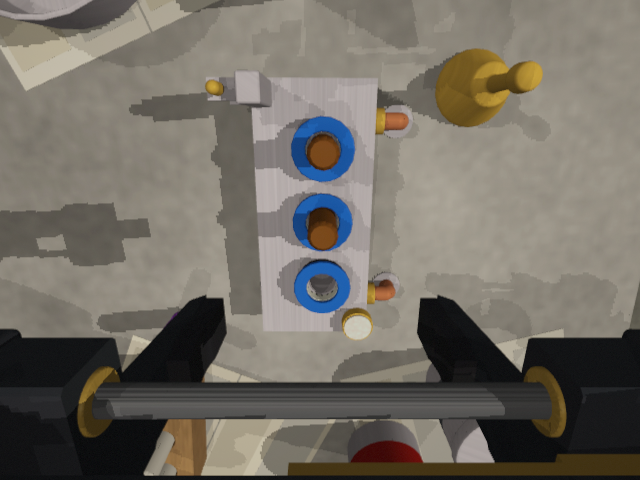

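The wrist view shows the casing from above. The collars are centred at (323,149) for port 2, (322,222) for port 1 and (322,287) for port 0, which is empty. The post and pintle are at (215,87).

>>> {"op": "carry_out", "data": {
  "plan": [
    {"rot": [0,0,0.008],"xyz": [-0.0036,0.002,0.04],"grip": 150},
    {"rot": [0,0,0.008],"xyz": [-0.0036,0.002,0.08],"grip": 150},
    {"rot": [0,0,0.008],"xyz": [-0.0036,0.002,0.11],"grip": 150},
    {"rot": [0,0,0.008],"xyz": [-0.0036,0.002,0.14],"grip": 150},
    {"rot": [0,0,0.008],"xyz": [-0.0036,0.002,0.16],"grip": 150},
    {"rot": [0,0,0.008],"xyz": [-0.0036,0.002,0.17],"grip": 150},
    {"rot": [0,0,0.008],"xyz": [-0.0036,0.002,0.173],"grip": 150},
    {"rot": [0,0,0.008],"xyz": [-0.0036,0.002,0.173],"grip": 150}
  ]
}}

```text
clock: 2.35
tool_pos: [0.6157, -0.0097, 0.0656]
eef_rot: [0.736, 0.677, -0.0, -0.0]
contact_force: [-0.2, 0.1, 0.2]
opening: 0.428
finger_force: 0.0
```

>>> {"op": "carry_out", "data": {
  "plan": [
    {"rot": [0,0,0],"xyz": [0,0,0.005],"grip": 150},
    {"rot": [0,0,0],"xyz": [0,0,0.01],"grip": 150},
    {"rot": [0,0,0],"xyz": [0,0,0.014],"grip": 150},
    {"rot": [0,0,0],"xyz": [0,0,0.014],"grip": 150},
    {"rot": [0,0,0],"xyz": [0,0,0.014],"grip": 150}
  ]
}}

```text
clock: 2.77
tool_pos: [0.6172, -0.0094, 0.0528]
eef_rot: [0.736, 0.677, 0.001, 0.001]
contact_force: [1.5, -1.0, 5.4]
opening: 0.412
finger_force: 2.7
```

>>> {"op": "carry_out", "data": {
  "plan": [
    {"rot": [0,0,0],"xyz": [0,0,-0.014],"grip": 150},
    {"rot": [0,0,0],"xyz": [0.006,0,-0.014],"grip": 150},
    {"rot": [0,0,0],"xyz": [0.006,0,-0.014],"grip": 150},
    {"rot": [0,0,0],"xyz": [0.006,0,-0.007],"grip": 150},
    {"rot": [0,0,0],"xyz": [0.006,0,0],"grip": 150},
    {"rot": [0,0,0],"xyz": [0.006,0,0.001],"grip": 150},
    {"rot": [0,0,0],"xyz": [0.006,0,0.001],"grip": 150}
  ]
}}

```text
clock: 3.35
tool_pos: [0.6167, -0.0023, 0.0505]
eef_rot: [0.736, 0.677, 0.001, -0.0]
contact_force: [1.1, 1.7, 7.0]
opening: 0.412
finger_force: 3.8
```

>>> {"op": "carry_out", "data": {
  "plan": [
    {"rot": [0,0,0],"xyz": [0,0,0],"grip": 255},
    {"rot": [0,0,0],"xyz": [0,0,0],"grip": 255},
    {"rot": [0,0,0],"xyz": [0,0,0],"grip": 255},
    {"rot": [0,0,0],"xyz": [0,0,0],"grip": 255},
    {"rot": [0,0,0],"xyz": [0,0,0],"grip": 255}
  ],
  "squeeze": 25
}}

```text
clock: 3.77
tool_pos: [0.6165, -0.003, 0.0505]
eef_rot: [0.736, 0.677, 0.0, 0.0]
contact_force: [0.5, 1.8, 8.4]
opening: 0.294
finger_force: 26.1
```

>>> {"op": "carry_out", "data": {
  "plan": [
    {"rot": [0,0,0],"xyz": [0,0,-0.003],"grip": 255},
    {"rot": [0,0,0],"xyz": [0,0,-0.007],"grip": 255},
    {"rot": [0,0,0],"xyz": [0,0,-0.012],"grip": 255},
    {"rot": [0,0,0],"xyz": [0,0,-0.02],"grip": 255},
    {"rot": [0,0,0],"xyz": [0,0,-0.03],"grip": 255},
    {"rot": [0,0,0],"xyz": [0,0,-0.03],"grip": 255}
  ]
}}

```text
clock: 4.27
tool_pos: [0.6164, -0.004, 0.0823]
eef_rot: [0.736, 0.677, 0.0, 0.001]
contact_force: [-0.0, -0.4, -0.6]
opening: 0.29
finger_force: 25.0
```

>>> {"op": "carry_out", "data": {
  "plan": [
    {"rot": [0,0,0],"xyz": [0,0,-0.04],"grip": 255},
    {"rot": [0,0,0],"xyz": [0,0,-0.08],"grip": 255},
    {"rot": [0,0,0],"xyz": [0,0,-0.12],"grip": 255},
    {"rot": [0,0,0],"xyz": [0,0,-0.13],"grip": 255},
    {"rot": [0,0,0],"xyz": [0,0,-0.13],"grip": 255}
  ]
}}

```text
clock: 4.68
tool_pos: [0.6176, -0.0037, 0.2141]
eef_rot: [0.736, 0.676, 0.002, 0.002]
contact_force: [0.4, 0.4, -1.6]
opening: 0.286
finger_force: 25.0
```

```bash
python3 - <<'E'
from h import *
tool([.42,.25,.21]); tool([.42,.25,.075])
E
```

```text
t 4.68 pos [ 0.6176 -0.0037  0.2141] toolx ang 85.14 z [ 0.006 -0.    -1.   ] open 0.286 F [ 0.4  0.4 -1.6]
shift [ 0.236  -0.2184  0.0029]
t 4.68 pos [ 0.6176 -0.0037  0.2141] toolx ang 85.14 z [ 0.006 -0.    -1.   ] open 0.286 F [ 0.4  0.4 -1.6]
shift [ 0.236  -0.2192  0.1379]
```

>>> {"op": "carry_out", "data": {
  "plan": [
    {"rot": [0,0,0],"xyz": [0.279,-0.242,0],"grip": 255},
    {"rot": [0,0,0],"xyz": [0.279,-0.242,0],"grip": 255},
    {"rot": [0,0,0],"xyz": [0.279,-0.242,0],"grip": 255},
    {"rot": [0,0,0],"xyz": [0.279,-0.242,0],"grip": 255},
    {"rot": [0,0,0],"xyz": [0.279,-0.242,0],"grip": 255},
    {"rot": [0,0,0],"xyz": [0.279,-0.242,0],"grip": 255},
    {"rot": [0,0,0],"xyz": [0.279,-0.242,0],"grip": 255},
    {"rot": [0,0,0],"xyz": [0.279,-0.242,0],"grip": 255}
  ]
}}

```text
clock: 5.35
tool_pos: [0.417, 0.2653, 0.2088]
eef_rot: [0.736, 0.677, -0.003, 0.0]
contact_force: [0.7, 1.2, 0.1]
opening: 0.29
finger_force: 25.0
```

```bash
python3 - <<'E'
from h import *
tool([.40,.295,.21])
im,c=snap("top")
g=cv2.medianBlur(cv2.cvtColor(im[280:390,130:290],cv2.COLOR_RGB2GRAY),5)
o=cv2.HoughCircles(g,cv2.HOUGH_GRADIENT,1,60,param1=60,param2=15,minRadius=36,maxRadius=46)
if o is not None: print(o, onz(c,o[0,0,0]+130,o[0,0,1]+280,.065))
E
```

```text
t 5.35 pos [0.417  0.2653 0.2088] toolx ang 85.14 z [-0.004 -0.004 -1.   ] open 0.29 F [0.7 1.2 0.1]
shift [ 0.0281 -0.0194 -0.0013]
[[[78.5 54.5 43.2]]] [0.410478   0.28207753 0.065     ]
```

>>> {"op": "carry_out", "data": {
  "plan": [
    {"rot": [0,0,0],"xyz": [0.024,-0.018,0],"grip": 255},
    {"rot": [0,0,0],"xyz": [0.024,-0.018,0.04],"grip": 255},
    {"rot": [0,0,0],"xyz": [0.024,-0.018,0.08],"grip": 255},
    {"rot": [0,0,0],"xyz": [0.024,-0.018,0.11],"grip": 255},
    {"rot": [0,0,0],"xyz": [0.024,-0.018,0.13],"grip": 255},
    {"rot": [0,0,0],"xyz": [0.024,-0.018,0.145],"grip": 255},
    {"rot": [0,0,0],"xyz": [0.024,-0.018,0.15],"grip": 255},
    {"rot": [0,0,0],"xyz": [0.024,-0.018,0.15],"grip": 255}
  ]
}}

```text
clock: 6.07
tool_pos: [0.4022, 0.2894, 0.0586]
eef_rot: [0.736, 0.677, -0.003, 0.0]
contact_force: [-1.0, -0.6, -0.6]
opening: 0.289
finger_force: 25.0
```

>>> {"op": "carry_out", "data": {
  "plan": [
    {"rot": [0,0,0],"xyz": [0,0,0],"grip": 130},
    {"rot": [0,0,0],"xyz": [0,0,0],"grip": 130},
    {"rot": [0,0,0],"xyz": [0,0,0],"grip": 130},
    {"rot": [0,0,0],"xyz": [0,0,-0.03],"grip": 130},
    {"rot": [0,0,0],"xyz": [0,0,-0.07],"grip": 130},
    {"rot": [0,0,0],"xyz": [0,0,-0.11],"grip": 130},
    {"rot": [0,0,0],"xyz": [0,0,-0.15],"grip": 130},
    {"rot": [0,0,0],"xyz": [0,0,-0.15],"grip": 150}
  ]
}}

```text
clock: 6.73
tool_pos: [0.4068, 0.2942, 0.2182]
eef_rot: [0.736, 0.676, 0.007, 0.0]
contact_force: [0.2, 1.2, 0.3]
opening: 0.44
finger_force: 0.0
```

```bash
python3 - <<'E'
from h import *
tool([.6225,.0620,.21])
E
```

```text
t 6.73 pos [0.4068 0.2942 0.2182] toolx ang 85.15 z [ 0.011  0.009 -1.   ] open 0.44 F [0.2 1.2 0.3]
shift [-0.2132  0.2345  0.0084]
```

>>> {"op": "carry_out", "data": {
  "plan": [
    {"rot": [0,0,0],"xyz": [-0.212,0.235,0],"grip": 150},
    {"rot": [0,0,0],"xyz": [-0.212,0.235,0],"grip": 150},
    {"rot": [0,0,0],"xyz": [-0.212,0.235,0],"grip": 150},
    {"rot": [0,0,0],"xyz": [-0.212,0.235,0],"grip": 150},
    {"rot": [0,0,0],"xyz": [-0.212,0.235,0],"grip": 150},
    {"rot": [0,0,0],"xyz": [-0.212,0.235,0],"grip": 150},
    {"rot": [0,0,0],"xyz": [-0.212,0.235,0],"grip": 150},
    {"rot": [0,0,0],"xyz": [-0.212,0.235,0],"grip": 150}
  ]
}}

```text
clock: 7.4
tool_pos: [0.6229, 0.0543, 0.2112]
eef_rot: [0.738, 0.675, -0.0, 0.002]
contact_force: [-0.2, -1.0, 0.7]
opening: 0.409
finger_force: 0.0
```

>>> {"op": "carry_out", "data": {
  "plan": [
    {"rot": [0,0,0],"xyz": [0,0,0],"grip": 150},
    {"rot": [0,0,0],"xyz": [0,0,0],"grip": 150},
    {"rot": [0,0,0],"xyz": [0,0,0],"grip": 150}
  ]
}}

```text
clock: 7.65
tool_pos: [0.6192, 0.0615, 0.211]
eef_rot: [0.736, 0.677, 0.0, -0.001]
contact_force: [-1.0, 1.6, -0.4]
opening: 0.41
finger_force: 0.0
```

```bash
python3 - <<'E'
from h import *
tool([.6225,.0620,.066])
im,c=snap("wrist")
b,m=blobs(im,105,130,120,40,amin=80)
for x in b: 
    q=[*map(int,x[3:])]; print("blue",x[0],q,onz(c,q[0]+(q[2]-1)/2,q[1]+(q[3]-1)/2,.062))
E
```

```text
t 7.65 pos [0.6192 0.0615 0.211 ] toolx ang 85.26 z [-0.     0.001 -1.   ] open 0.41 F [-1.   1.6 -0.4]
shift [0.0007 0.0033 0.145 ]
blue 1889 [295, 267, 60, 56] [ 0.61729416 -0.00235956  0.062     ]
blue 1754 [292, 194, 65, 62] [0.62218005 0.06293607 0.062     ]
blue 1666 [297, 331, 57, 52] [ 0.61242434 -0.06817556  0.062     ]
```

>>> {"op": "carry_out", "data": {
  "plan": [
    {"rot": [0,0,0],"xyz": [0.001,0.003,0.04],"grip": 150},
    {"rot": [0,0,0],"xyz": [0.001,0.003,0.08],"grip": 150},
    {"rot": [0,0,0],"xyz": [0.001,0.003,0.12],"grip": 150},
    {"rot": [0,0,0],"xyz": [0.001,0.003,0.14],"grip": 150},
    {"rot": [0,0,0],"xyz": [0.001,0.003,0.147],"grip": 150},
    {"rot": [0,0,0],"xyz": [0.001,0.003,0.154],"grip": 150},
    {"rot": [0,0,0],"xyz": [0.001,0.003,0.16],"grip": 150},
    {"rot": [0,0,0],"xyz": [0.001,0.003,0.161],"grip": 150}
  ]
}}

```text
clock: 8.37
tool_pos: [0.6229, 0.0626, 0.0508]
eef_rot: [0.736, 0.677, 0.0, -0.0]
contact_force: [-5.1, -0.4, 5.9]
opening: 0.411
finger_force: 3.0
```

>>> {"op": "carry_out", "data": {
  "plan": [
    {"rot": [0,0,0],"xyz": [0,0,0],"grip": 150},
    {"rot": [0,0,0],"xyz": [0,0,0],"grip": 255},
    {"rot": [0,0,0],"xyz": [0,0,0],"grip": 255},
    {"rot": [0,0,0],"xyz": [0,0,0],"grip": 255},
    {"rot": [0,0,0],"xyz": [0,0,0],"grip": 255},
    {"rot": [0,0,0],"xyz": [0,0,0],"grip": 255}
  ]
}}

```text
clock: 8.87
tool_pos: [0.6231, 0.0623, 0.0519]
eef_rot: [0.736, 0.677, 0.001, -0.0]
contact_force: [-3.9, 0.2, 5.6]
opening: 0.285
finger_force: 28.2
```

>>> {"op": "carry_out", "data": {
  "plan": [
    {"rot": [0,0,0],"xyz": [0,-0.001,-0.002],"grip": 255},
    {"rot": [0,0,0],"xyz": [0,-0.001,-0.007],"grip": 255},
    {"rot": [0,0,0],"xyz": [0,-0.001,-0.012],"grip": 255},
    {"rot": [0,0,0],"xyz": [0,-0.001,-0.02],"grip": 255},
    {"rot": [0,0,0],"xyz": [0,-0.001,-0.03],"grip": 255},
    {"rot": [0,0,0],"xyz": [0,-0.001,-0.03],"grip": 255}
  ]
}}

```text
clock: 9.37
tool_pos: [0.6239, 0.0608, 0.0821]
eef_rot: [0.736, 0.677, 0.001, 0.001]
contact_force: [0.5, 0.4, -1.1]
opening: 0.285
finger_force: 24.9
```

>>> {"op": "carry_out", "data": {
  "plan": [
    {"rot": [0,0,0],"xyz": [0,0,-0.04],"grip": 255},
    {"rot": [0,0,0],"xyz": [0,0,-0.08],"grip": 255},
    {"rot": [0,0,0],"xyz": [0,0,-0.12],"grip": 255},
    {"rot": [0,0,0],"xyz": [0,0,-0.13],"grip": 255},
    {"rot": [0,0,0],"xyz": [0,0,-0.13],"grip": 255},
    {"rot": [0,0,0],"xyz": [0,0,-0.13],"grip": 255}
  ]
}}

```text
clock: 9.87
tool_pos: [0.622, 0.0603, 0.2095]
eef_rot: [0.736, 0.677, -0.0, 0.0]
contact_force: [0.1, 0.5, -2.1]
opening: 0.29
finger_force: 25.0
```

```bash
python3 - <<'E'
from h import *
tool([.42,.235,.21])
im,c=snap("top")
g=cv2.medianBlur(cv2.cvtColor(im[280:390,130:290],cv2.COLOR_RGB2GRAY),5)
o=cv2.HoughCircles(g,cv2.HOUGH_GRADIENT,1,60,param1=60,param2=15,minRadius=36,maxRadius=46)
if o is not None: print(o, onz(c,o[0,0,0]+130,o[0,0,1]+280,.065))
b,m=blobs(im,0,14,90,15,amin=20)
for x in b: print("brown",x[:3],[*map(int,x[3:])],onz(c,x[1],x[2],.02))
E
```

```text
t 9.87 pos [0.622  0.0603 0.2095] toolx ang 85.15 z [ 0.    -0.001 -1.   ] open 0.29 F [ 0.1  0.5 -2.1]
shift [ 0.157  -0.216  -0.0007]
[[[88.5 56.5 37.7]]] [0.40413457 0.25859663 0.065     ]
brown (151, np.float64(445.2), np.float64(221.1)) [434, 202, 32, 29] [ 0.6562053  -0.32531941  0.02      ]
brown (119, np.float64(203.3), np.float64(337.8)) [197, 333, 15, 10] [0.40507681 0.30509292 0.02      ]
brown (53, np.float64(462.1), np.float64(310.3)) [456, 307, 12, 9] [ 0.42589147 -0.33763271  0.02      ]
brown (49, np.float64(463.6), np.float64(330.0)) [460, 324, 8, 13] [ 0.3778653  -0.33474245  0.02      ]
```

>>> {"op": "carry_out", "data": {
  "plan": [
    {"rot": [0,0,0],"xyz": [0.157,-0.218,0],"grip": 255},
    {"rot": [0,0,0],"xyz": [0.157,-0.218,0],"grip": 255},
    {"rot": [0,0,0],"xyz": [0.157,-0.218,0],"grip": 255},
    {"rot": [0,0,0],"xyz": [0.157,-0.218,0],"grip": 255},
    {"rot": [0,0,0],"xyz": [0.157,-0.218,0],"grip": 255},
    {"rot": [0,0,0],"xyz": [0.157,-0.218,0],"grip": 255},
    {"rot": [0,0,0],"xyz": [0.157,-0.218,0],"grip": 255},
    {"rot": [0,0,0],"xyz": [0.157,-0.218,0.02],"grip": 255}
  ]
}}

```text
clock: 10.58
tool_pos: [0.4143, 0.2404, 0.1903]
eef_rot: [0.733, 0.68, 0.001, -0.001]
contact_force: [0.7, 0.5, -1.0]
opening: 0.292
finger_force: 25.0
```

>>> {"op": "carry_out", "data": {
  "plan": [
    {"rot": [0,0,0],"xyz": [0,0,0],"grip": 255},
    {"rot": [0,0,0],"xyz": [0,0,0.04],"grip": 255},
    {"rot": [0,0,0],"xyz": [0,0,0.08],"grip": 255},
    {"rot": [0,0,0],"xyz": [0,0,0.11],"grip": 255},
    {"rot": [0,0,0],"xyz": [0,0,0.125],"grip": 255},
    {"rot": [0,0,0],"xyz": [0,0,0.13],"grip": 255},
    {"rot": [0,0,0],"xyz": [0,0,0.13],"grip": 255}
  ]
}}

```text
clock: 11.17
tool_pos: [0.4175, 0.2343, 0.058]
eef_rot: [0.736, 0.676, -0.002, 0.0]
contact_force: [0.6, 0.6, 0.0]
opening: 0.286
finger_force: 25.0
```

>>> {"op": "carry_out", "data": {
  "plan": [
    {"rot": [0,0,0],"xyz": [0,0,0],"grip": 130},
    {"rot": [0,0,0],"xyz": [0,0,0],"grip": 130},
    {"rot": [0,0,0],"xyz": [0,0,0],"grip": 130},
    {"rot": [0,0,0],"xyz": [0,0,-0.03],"grip": 130},
    {"rot": [0,0,0],"xyz": [0,0,-0.07],"grip": 130},
    {"rot": [0,0,0],"xyz": [0,0,-0.11],"grip": 130},
    {"rot": [0,0,0],"xyz": [0,0,-0.15],"grip": 130},
    {"rot": [0,0,0],"xyz": [0,0,-0.15],"grip": 130}
  ]
}}

```text
clock: 11.83
tool_pos: [0.4213, 0.2383, 0.2171]
eef_rot: [0.736, 0.676, 0.007, 0.001]
contact_force: [0.8, -0.3, -0.5]
opening: 0.493
finger_force: 0.0
```

```bash
python3 - <<'E'
from h import *
im,c=snap("top")
b,_=blobs(im[285:345,380:490],0,180,0,140,amin=10,smax=70)
for x in b[:6]: print("w",x[:3],onz(c,x[1]+380,x[2]+285,.105))
tool([.415,-.207,.21])
b,m=blobs(im,0,14,90,15,amin=20)
for x in b: print("brown",x[:3],[*map(int,x[3:])],onz(c,x[1],x[2],.02))
E
```

```text
w (1430, np.float64(78.0), np.float64(15.8)) [ 0.44415505 -0.30520832  0.105     ]
w (73, np.float64(80.6), np.float64(33.8)) [ 0.40282457 -0.30561149  0.105     ]
w (70, np.float64(58.9), np.float64(32.0)) [ 0.41047085 -0.25642429  0.105     ]
w (69, np.float64(10.9), np.float64(49.2)) [ 0.37977181 -0.14229813  0.105     ]
w (66, np.float64(37.4), np.float64(30.1)) [ 0.4183239  -0.20763654  0.105     ]
t 11.88 pos [0.4204 0.2372 0.2143] toolx ang 85.12 z [ 0.009  0.005 -1.   ] open 0.492 F [-0.2 -0.3 -0.4]
shift [-0.4431  0.0323  0.0018]
brown (1182, np.float64(430.7), np.float64(319.1)) [397, 302, 72, 35] [ 0.41003611 -0.25723627  0.02      ]
brown (86, np.float64(449.0), np.float64(225.3)) [436, 218, 30, 13] [ 0.64437459 -0.33365254  0.02      ]
brown (49, np.float64(356.7), np.float64(218.7)) [353, 214, 9, 9] [ 0.67913485 -0.09764588  0.02      ]
brown (48, np.float64(287.4), np.float64(218.1)) [284, 214, 8, 9] [0.69371044 0.08129235 0.02      ]
brown (42, np.float64(436.3), np.float64(210.1)) [434, 201, 6, 18] [ 0.68721349 -0.30606645  0.02      ]
```

>>> {"op": "carry_out", "data": {
  "plan": [
    {"rot": [0,0,0],"xyz": [-0.443,0.034,0],"grip": 130},
    {"rot": [0,0,0],"xyz": [-0.443,0.034,0],"grip": 130},
    {"rot": [0,0,0],"xyz": [-0.443,0.034,0],"grip": 130},
    {"rot": [0,0,0],"xyz": [-0.443,0.034,0],"grip": 130},
    {"rot": [0,0,0],"xyz": [-0.443,0.034,0],"grip": 130},
    {"rot": [0,0,0],"xyz": [-0.443,0.034,0],"grip": 130},
    {"rot": [0,0,0],"xyz": [-0.443,0.034,0],"grip": 130},
    {"rot": [0,0,0],"xyz": [-0.443,0.034,0],"grip": 130}
  ]
}}

```text
clock: 12.55
tool_pos: [0.4145, -0.0997, 0.2094]
eef_rot: [0.736, 0.677, -0.0, -0.0]
contact_force: [0.9, -1.0, -0.2]
opening: 0.49
finger_force: 0.0
```

```bash
python3 - <<'E'
from h import *
tool([.418,-.207,.21])
E
```

```text
t 12.55 pos [ 0.4145 -0.0997  0.2094] toolx ang 85.2 z [-0.001 -0.    -1.   ] open 0.49 F [ 0.9 -1.  -0.2]
shift [-0.1067  0.0125 -0.0006]
```

>>> {"op": "carry_out", "data": {
  "plan": [
    {"rot": [0,0,0.072],"xyz": [-0.1,0.012,0],"grip": 130},
    {"rot": [0,0,0.072],"xyz": [-0.1,0.012,0],"grip": 130},
    {"rot": [0,0,0.072],"xyz": [-0.1,0.012,0],"grip": 130},
    {"rot": [0,0,0.072],"xyz": [-0.1,0.012,0],"grip": 130},
    {"rot": [0,0,0.072],"xyz": [-0.1,0.012,0],"grip": 130},
    {"rot": [0,0,0.072],"xyz": [-0.1,0.012,0],"grip": 130}
  ]
}}

```text
clock: 13.05
tool_pos: [0.4189, -0.1966, 0.2095]
eef_rot: [0.759, 0.651, 0.0, -0.001]
contact_force: [-0.2, 0.1, -0.8]
opening: 0.489
finger_force: 0.0
```

```bash
python3 - <<'E'
from h import *
tool([.418,-.207,.066])
im,c=snap("wrist")
# brown block top edges and white tops
b,m=blobs(im,5,20,90,40,amin=500)
for x in b[:3]: print("brown",x[:3],[*map(int,x[3:])])
for X in ([.4183,-.2076,.105],[.4105,-.2564,.105],[.4028,-.3056,.105]): print(proj(c,X))
cv2.imwrite("pics/w2.png",im[:,:,::-1])
E
```

```text
t 13.05 pos [ 0.4189 -0.1966  0.2095] toolx ang 81.17 z [-0.001  0.001 -1.   ] open 0.489 F [-0.2  0.1 -0.8]
shift [-0.0105  0.0009  0.1435]
brown (9291, np.float64(320.8), np.float64(267.2)) [280, 190, 82, 175]
brown (5536, np.float64(401.5), np.float64(467.0)) [174, 454, 413, 22]
brown (654, np.float64(448.6), np.float64(400.8)) [434, 366, 26, 72]
[322.15051911 257.42291125]
[321.90093338 316.4543057 ]
[321.87194371 369.61874396]
```

View pics/w2.png

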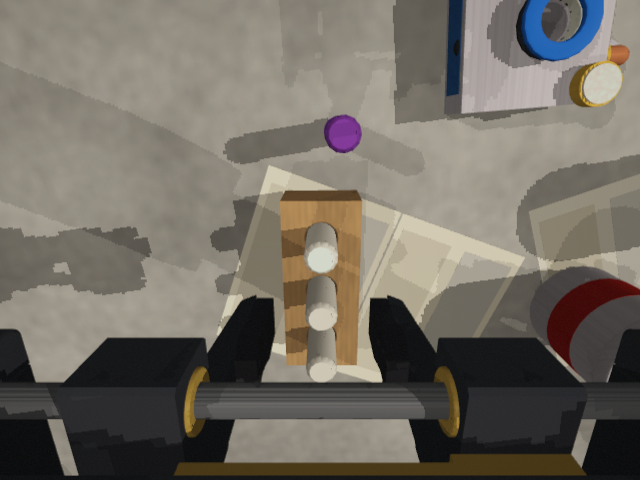

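The stick tops are at (322,257), (322,316) and (321,370), which matches the top-camera positions. The purple look-alike at (343,133) stays put.

>>> {"op": "carry_out", "data": {
  "plan": [
    {"rot": [0,0,0],"xyz": [-0.0105,0,0.04],"grip": 130},
    {"rot": [0,0,0],"xyz": [-0.0105,0,0.08],"grip": 130},
    {"rot": [0,0,0],"xyz": [-0.0105,0,0.11],"grip": 130},
    {"rot": [0,0,0],"xyz": [-0.0105,0,0.13],"grip": 130},
    {"rot": [0,0,0],"xyz": [-0.0105,0,0.141],"grip": 130},
    {"rot": [0,0,0],"xyz": [-0.0105,0,0.141],"grip": 130},
    {"rot": [0,0,0],"xyz": [-0.0105,0,0.141],"grip": 130}
  ]
}}

```text
clock: 13.68
tool_pos: [0.4178, -0.2067, 0.0686]
eef_rot: [0.759, 0.651, -0.0, -0.001]
contact_force: [-0.8, 0.1, 0.6]
opening: 0.493
finger_force: 0.0
```

>>> {"op": "carry_out", "data": {
  "plan": [
    {"rot": [0,0,0],"xyz": [0,0,0],"grip": 255},
    {"rot": [0,0,0],"xyz": [0,0,0],"grip": 255},
    {"rot": [0,0,0],"xyz": [0,0,0],"grip": 255},
    {"rot": [0,0,0],"xyz": [0,0,0],"grip": 255},
    {"rot": [0,0,0],"xyz": [0,0,0],"grip": 255},
    {"rot": [0,0,0],"xyz": [0,0,0],"grip": 255}
  ],
  "squeeze": 45
}}

```text
clock: 14.18
tool_pos: [0.4179, -0.2087, 0.0696]
eef_rot: [0.76, 0.65, 0.0, 0.001]
contact_force: [-1.1, 0.4, 6.7]
opening: 0.281
finger_force: 44.9
```

```bash
python3 - <<'E'
from h import *
tool([.6123,-.0685,.21])
E
```

```text
t 14.18 pos [ 0.4179 -0.2087  0.0696] toolx ang 81.05 z [ 0.001 -0.001 -1.   ] open 0.281 F [-1.1  0.4  6.7]
shift [ 0.1687  0.1704 -0.1402]
```

>>> {"op": "carry_out", "data": {
  "plan": [
    {"rot": [0,0,0],"xyz": [0,0,-0.03],"grip": 255},
    {"rot": [0,0,0],"xyz": [0,0,-0.07],"grip": 255},
    {"rot": [0,0,0],"xyz": [0,0,-0.11],"grip": 255},
    {"rot": [0,0,0],"xyz": [0,0,-0.14],"grip": 255},
    {"rot": [0,0,0],"xyz": [0,0,-0.14],"grip": 255}
  ]
}}

```text
clock: 14.6
tool_pos: [0.4205, -0.2095, 0.2139]
eef_rot: [0.76, 0.649, 0.003, 0.005]
contact_force: [0.8, 0.2, -0.7]
opening: 0.281
finger_force: 44.9
```

>>> {"op": "carry_out", "data": {
  "plan": [
    {"rot": [0,0,-0.075],"xyz": [0.169,0.17,0],"grip": 255},
    {"rot": [0,0,-0.075],"xyz": [0.169,0.17,0],"grip": 255},
    {"rot": [0,0,-0.075],"xyz": [0.169,0.17,0],"grip": 255},
    {"rot": [0,0,-0.075],"xyz": [0.169,0.17,0],"grip": 255},
    {"rot": [0,0,-0.075],"xyz": [0.169,0.17,0],"grip": 255},
    {"rot": [0,0,-0.075],"xyz": [0.169,0.17,0],"grip": 255},
    {"rot": [0,0,-0.075],"xyz": [0.169,0.17,0],"grip": 255},
    {"rot": [0,0,-0.075],"xyz": [0.169,0.17,0],"grip": 255}
  ]
}}

```text
clock: 15.27
tool_pos: [0.6122, -0.0661, 0.2078]
eef_rot: [0.734, 0.679, 0.0, -0.0]
contact_force: [-1.4, 0.2, -0.9]
opening: 0.282
finger_force: 44.9
```

>>> {"op": "carry_out", "data": {
  "plan": [
    {"rot": [0,0,0],"xyz": [0,0,0],"grip": 255},
    {"rot": [0,0,0],"xyz": [0,0,0],"grip": 255},
    {"rot": [0,0,0],"xyz": [0,0,0],"grip": 255}
  ]
}}

```text
clock: 15.52
tool_pos: [0.6106, -0.0698, 0.2085]
eef_rot: [0.736, 0.677, -0.001, 0.0]
contact_force: [0.2, -0.6, -0.7]
opening: 0.288
finger_force: 44.9
```

```bash
python3 - <<'E'
from h import *
tool([.6123,-.0685,.11])
im,c=snap("wrist")
cv2.imwrite("pics/w3.png",im[:,:,::-1])
E
```

```text
t 15.52 pos [ 0.6106 -0.0698  0.2085] toolx ang 85.24 z [-0.001 -0.001 -1.   ] open 0.288 F [ 0.2 -0.6 -0.7]
shift [0.0016 0.0017 0.0985]
```

View pics/w3.png

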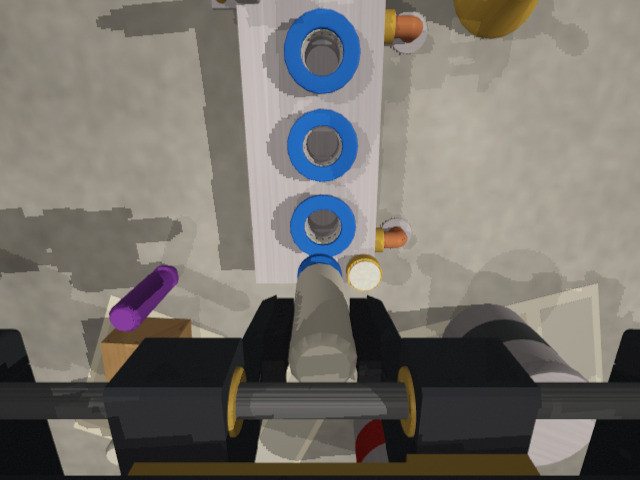

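The fresh stick hangs upright in the fingers, with its foot at (320,262). All three ports are empty, at (322,51), (322,145) and (322,226).

>>> {"op": "carry_out", "data": {
  "plan": [
    {"rot": [0,0,0],"xyz": [0.0015,0.0015,0.04],"grip": 255},
    {"rot": [0,0,0],"xyz": [0.0015,0.0015,0.075],"grip": 255},
    {"rot": [0,0,0],"xyz": [0.0015,0.0015,0.085],"grip": 255},
    {"rot": [0,0,0],"xyz": [0.0015,0.0015,0.095],"grip": 255},
    {"rot": [0,0,0],"xyz": [0.0015,0.0015,0.105],"grip": 255},
    {"rot": [0,0,0],"xyz": [0.0015,0.0015,0.112],"grip": 255},
    {"rot": [0,0,0],"xyz": [0.0015,0.0015,0.112],"grip": 255}
  ]
}}

```text
clock: 16.15
tool_pos: [0.6133, -0.0672, 0.0965]
eef_rot: [0.735, 0.678, -0.0, 0.0]
contact_force: [-1.0, -1.1, -1.3]
opening: 0.28
finger_force: 44.9
```

Entering cleanly; push home.

>>> {"op": "carry_out", "data": {
  "plan": [
    {"rot": [0,0,0],"xyz": [0,0,0.008],"grip": 255},
    {"rot": [0,0,0],"xyz": [0,0,0.014],"grip": 255},
    {"rot": [0,0,0],"xyz": [0,0,0.02],"grip": 255},
    {"rot": [0,0,0],"xyz": [0,0,0.025],"grip": 255},
    {"rot": [0,0,0],"xyz": [0,0,0.028],"grip": 255},
    {"rot": [0,0,0],"xyz": [0,0,0.03],"grip": 255},
    {"rot": [0,0,0],"xyz": [0,0,0.03],"grip": 255}
  ]
}}

```text
clock: 16.73
tool_pos: [0.6131, -0.0679, 0.0685]
eef_rot: [0.735, 0.678, -0.001, 0.001]
contact_force: [-5.6, -3.7, 15.9]
opening: 0.283
finger_force: 45.0
```

>>> {"op": "carry_out", "data": {
  "plan": [
    {"rot": [0,0,0],"xyz": [0,0,0.002],"grip": 255},
    {"rot": [0,0,0],"xyz": [0,0,0.003],"grip": 255},
    {"rot": [0,0,0],"xyz": [0,0,0.003],"grip": 255}
  ]
}}

```text
clock: 16.98
tool_pos: [0.6134, -0.068, 0.0683]
eef_rot: [0.736, 0.678, -0.001, 0.002]
contact_force: [-11.6, -4.8, 36.1]
opening: 0.28
finger_force: 45.2
```

```bash
python3 - <<'E'
from h import *
tool(None)
im,c=snap("wrist")
b,m=blobs(im,105,130,120,40,amin=80)
for x in b[:4]: print(x[0],[*map(int,x[3:])])
s,_=snap("scene")
w=cv2.resize(s[200:300,220:360],None,fx=5,fy=5,interpolation=2)
cv2.imwrite("pics/s3.png",w[:,:,::-1])
E
```

```text
t 16.98 pos [ 0.6134 -0.068   0.0683] toolx ang 85.3 z [ 0.001 -0.004 -1.   ] open 0.28 F [-11.6  -4.8  36.1]
9463 [250, 104, 133, 133]
6043 [239, 0, 151, 75]
2896 [261, 257, 113, 48]
```

View pics/s3.png

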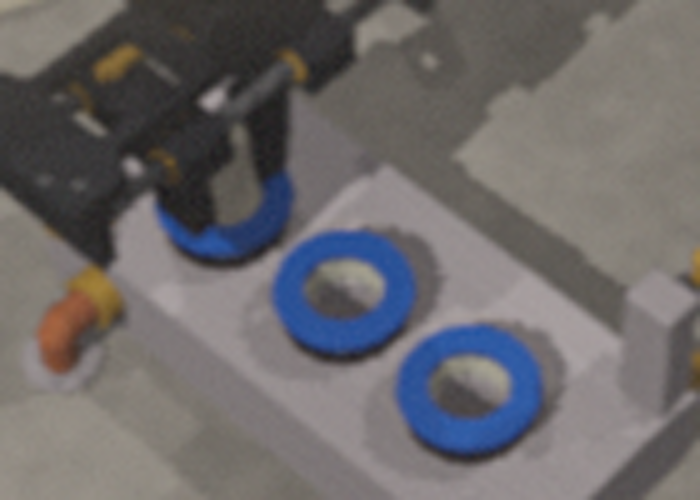

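36 N against a hard stop means it is seated. Port 0's collar looks level with the other two, centred at (225,215) against (345,290) and (470,385). Releasing and rising.

>>> {"op": "carry_out", "data": {
  "plan": [
    {"rot": [0,0,0],"xyz": [0,0,-0.002],"grip": 130},
    {"rot": [0,0,0],"xyz": [0,0,-0.003],"grip": 130},
    {"rot": [0,0,0],"xyz": [0,0,-0.003],"grip": 130},
    {"rot": [0,0,0],"xyz": [0,0,-0.04],"grip": 130},
    {"rot": [0,0,0],"xyz": [0,0,-0.08],"grip": 130},
    {"rot": [0,0,0],"xyz": [0,0,-0.12],"grip": 130},
    {"rot": [0,0,0],"xyz": [0,0,-0.145],"grip": 130},
    {"rot": [0,0,0],"xyz": [0,0,-0.145],"grip": 130}
  ]
}}

```text
clock: 17.75
tool_pos: [0.6176, -0.0649, 0.2143]
eef_rot: [0.735, 0.678, 0.005, 0.003]
contact_force: [1.7, -0.0, -0.4]
opening: 0.491
finger_force: 0.0
```

>>> {"op": "carry_out", "data": {
  "plan": [
    {"rot": [0,0,0],"xyz": [0,0,0],"grip": 130},
    {"rot": [0,0,0],"xyz": [0,0,0],"grip": 130},
    {"rot": [0,0,0],"xyz": [0,0,0],"grip": 130}
  ]
}}

```text
clock: 18.0
tool_pos: [0.6124, -0.0664, 0.2068]
eef_rot: [0.735, 0.678, -0.001, -0.001]
contact_force: [0.4, -0.1, -0.2]
opening: 0.488
finger_force: 0.0
```

```bash
python3 - <<'E'
from h import *
tool([.4105,-.2564,.21])
im,c=snap("wrist")
b,m=blobs(im,105,130,120,40,amin=80)
for x in b[:4]:
    q=[*map(int,x[3:])]; print(x[0],q,onz(c,q[0]+(q[2]-1)/2,q[1]+(q[3]-1)/2,.062))
im,c=snap("top")
b,_=blobs(im[285:345,380:490],0,180,0,140,amin=10,smax=70)
for x in b[:6]: print("w",x[:3],onz(c,x[1]+380,x[2]+285,.105))
E
```

```text
t 18.0 pos [ 0.6124 -0.0664  0.2068] toolx ang 85.39 z [-0.003  0.    -1.   ] open 0.488 F [ 0.4 -0.1 -0.2]
shift [-0.2056 -0.186  -0.0026]
3454 [283, 14, 76, 85] [0.62249674 0.06180481 0.062     ]
2707 [286, 114, 71, 73] [ 0.61747517 -0.00370997  0.062     ]
1740 [289, 200, 65, 61] [ 0.61215846 -0.06842068  0.062     ]
w (176, np.float64(11.5), np.float64(45.6)) [ 0.38771079 -0.14451226  0.105     ]
w (51, np.float64(24.4), np.float64(12.1)) [ 0.46159004 -0.18238434  0.105     ]
```

>>> {"op": "carry_out", "data": {
  "plan": [
    {"rot": [0,0,0.075],"xyz": [-0.2,-0.186,0],"grip": 130},
    {"rot": [0,0,0.075],"xyz": [-0.2,-0.186,0],"grip": 130},
    {"rot": [0,0,0.075],"xyz": [-0.2,-0.186,0],"grip": 130},
    {"rot": [0,0,0.075],"xyz": [-0.2,-0.186,0],"grip": 130},
    {"rot": [0,0,0.075],"xyz": [-0.2,-0.186,0],"grip": 130},
    {"rot": [0,0,0.075],"xyz": [-0.2,-0.186,0],"grip": 130},
    {"rot": [0,0,0.075],"xyz": [-0.2,-0.186,0],"grip": 130},
    {"rot": [0,0,0.075],"xyz": [-0.2,-0.186,0],"grip": 130}
  ]
}}

```text
clock: 18.77
tool_pos: [0.4057, -0.2553, 0.2074]
eef_rot: [0.763, 0.647, -0.003, -0.002]
contact_force: [-0.2, 0.0, -0.9]
opening: 0.494
finger_force: 0.0
```

>>> {"op": "carry_out", "data": {
  "plan": [
    {"rot": [0,0,0],"xyz": [0,0,0],"grip": 130},
    {"rot": [0,0,0],"xyz": [0,0,0],"grip": 130},
    {"rot": [0,0,0],"xyz": [0,0,0],"grip": 130}
  ]
}}

```text
clock: 19.02
tool_pos: [0.4132, -0.2495, 0.2086]
eef_rot: [0.759, 0.651, 0.001, 0.0]
contact_force: [0.5, -0.7, 0.1]
opening: 0.495
finger_force: 0.0
```

```bash
python3 - <<'E'
from h import *
tool([.4105,-.2564,.069])
im,c=snap("wrist")
b,m=blobs(im,5,20,90,40,amin=400)
for x in b[:3]: print("brown",x[:3],[*map(int,x[3:])])
for X in ([.4105,-.2564,.105],[.4028,-.3056,.105]): print(proj(c,X))
g=im[180:440,250:400]; b,_=blobs(g,0,180,0,150,amin=40,smax=40)
for x in b[:5]: q=[int(v) for v in x[3:]]; print("w",x[:3],q)
cv2.imwrite("pics/w4.png",im[150:450,200:440,::-1])
E
```

```text
t 19.02 pos [ 0.4132 -0.2495  0.2086] toolx ang 81.21 z [ 0.001  0.001 -1.   ] open 0.495 F [ 0.5 -0.7  0.1]
shift [-0.0073 -0.0018  0.1396]
brown (12101, np.float64(317.1), np.float64(212.4)) [273, 134, 88, 185]
brown (5614, np.float64(399.7), np.float64(467.1)) [174, 454, 412, 22]
brown (680, np.float64(448.7), np.float64(400.5)) [434, 366, 26, 72]
[318.0814244  253.09339352]
[318.22449887 313.23832376]
w (3152, np.float64(66.3), np.float64(151.6)) [20, 97, 101, 90]
w (1264, np.float64(121.4), np.float64(25.1)) [108, 0, 42, 81]
w (848, np.float64(70.0), np.float64(71.0)) [53, 44, 31, 45]
w (318, np.float64(130.2), np.float64(255.1)) [108, 250, 42, 10]
w (315, np.float64(118.5), np.float64(191.6)) [102, 178, 30, 23]
```

View pics/w4.png

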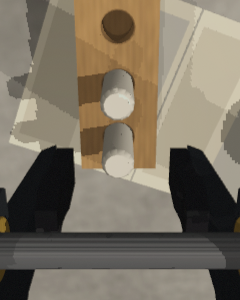

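The remaining tops are at (318,254) and (319,312), as predicted, so the carton has not moved.

>>> {"op": "carry_out", "data": {
  "plan": [
    {"rot": [0,0,0],"xyz": [-0.007,-0.0018,0.04],"grip": 130},
    {"rot": [0,0,0],"xyz": [-0.007,-0.0018,0.08],"grip": 130},
    {"rot": [0,0,0],"xyz": [-0.007,-0.0018,0.11],"grip": 130},
    {"rot": [0,0,0],"xyz": [-0.007,-0.0018,0.13],"grip": 130},
    {"rot": [0,0,0],"xyz": [-0.007,-0.0018,0.14],"grip": 130},
    {"rot": [0,0,0],"xyz": [-0.007,-0.0018,0.14],"grip": 130}
  ]
}}

```text
clock: 19.57
tool_pos: [0.409, -0.2557, 0.0665]
eef_rot: [0.759, 0.651, -0.001, -0.002]
contact_force: [0.1, 0.7, -0.1]
opening: 0.492
finger_force: 0.0
```

>>> {"op": "carry_out", "data": {
  "plan": [
    {"rot": [0,0,0],"xyz": [0,0,0],"grip": 255},
    {"rot": [0,0,0],"xyz": [0,0,0],"grip": 255},
    {"rot": [0,0,0],"xyz": [0,0,0],"grip": 255},
    {"rot": [0,0,0],"xyz": [0,0,0],"grip": 255},
    {"rot": [0,0,0],"xyz": [0,0,0],"grip": 255}
  ]
}}

```text
clock: 19.98
tool_pos: [0.4096, -0.2578, 0.0696]
eef_rot: [0.76, 0.65, 0.001, 0.001]
contact_force: [1.0, 0.7, 3.7]
opening: 0.286
finger_force: 44.9
```

>>> {"op": "carry_out", "data": {
  "plan": [
    {"rot": [0,0,0],"xyz": [0,0,-0.03],"grip": 255},
    {"rot": [0,0,0],"xyz": [0,0,-0.07],"grip": 255},
    {"rot": [0,0,0],"xyz": [0,0,-0.11],"grip": 255},
    {"rot": [0,0,0],"xyz": [0,0,-0.14],"grip": 255},
    {"rot": [0,0,0],"xyz": [0,0,-0.14],"grip": 255},
    {"rot": [0,0,0],"xyz": [0,0,-0.14],"grip": 255}
  ]
}}

```text
clock: 20.48
tool_pos: [0.4096, -0.2583, 0.2104]
eef_rot: [0.76, 0.649, 0.001, 0.002]
contact_force: [-0.0, 0.4, -1.7]
opening: 0.284
finger_force: 44.9
```

```bash
python3 - <<'E'
from h import *
tool([.6172,-.003,.21])
E
```

```text
t 20.48 pos [ 0.4096 -0.2583  0.2104] toolx ang 81.0 z [ 0.004 -0.002 -1.   ] open 0.284 F [-0.   0.4 -1.7]
shift [0.2846 0.1651 0.0005]
```

>>> {"op": "carry_out", "data": {
  "plan": [
    {"rot": [0,0,-0.075],"xyz": [0.285,0.165,0],"grip": 255},
    {"rot": [0,0,-0.075],"xyz": [0.285,0.165,0],"grip": 255},
    {"rot": [0,0,-0.075],"xyz": [0.285,0.165,0],"grip": 255},
    {"rot": [0,0,-0.075],"xyz": [0.285,0.165,0],"grip": 255},
    {"rot": [0,0,-0.075],"xyz": [0.285,0.165,0],"grip": 255},
    {"rot": [0,0,-0.075],"xyz": [0.285,0.165,0],"grip": 255},
    {"rot": [0,0,-0.075],"xyz": [0.285,0.165,0],"grip": 255},
    {"rot": [0,0,-0.075],"xyz": [0.285,0.165,0],"grip": 255}
  ]
}}

```text
clock: 21.15
tool_pos: [0.6163, 0.0007, 0.2067]
eef_rot: [0.735, 0.678, -0.001, -0.001]
contact_force: [0.8, -1.1, -0.9]
opening: 0.286
finger_force: 44.9
```

>>> {"op": "carry_out", "data": {
  "plan": [
    {"rot": [0,0,0],"xyz": [0,0,0],"grip": 255},
    {"rot": [0,0,0],"xyz": [0,0,0],"grip": 255},
    {"rot": [0,0,0],"xyz": [0,0,0],"grip": 255}
  ]
}}

```text
clock: 21.4
tool_pos: [0.6148, -0.0025, 0.2068]
eef_rot: [0.735, 0.678, -0.002, -0.001]
contact_force: [-0.3, -0.9, -0.4]
opening: 0.282
finger_force: 44.9
```

```bash
python3 - <<'E'
from h import *
tool([.6172,-.003,.0975])
E
```

```text
t 21.4 pos [ 0.6148 -0.0025  0.2068] toolx ang 85.38 z [-0.004 -0.002 -1.   ] open 0.282 F [-0.3 -0.9 -0.4]
shift [-0.      0.0028  0.1093]
```

>>> {"op": "carry_out", "data": {
  "plan": [
    {"rot": [0,0,0],"xyz": [0,0.0017,0.04],"grip": 255},
    {"rot": [0,0,0],"xyz": [0,0.0017,0.075],"grip": 255},
    {"rot": [0,0,0],"xyz": [0,0.0017,0.085],"grip": 255},
    {"rot": [0,0,0],"xyz": [0,0.0017,0.095],"grip": 255},
    {"rot": [0,0,0],"xyz": [0,0.0017,0.105],"grip": 255},
    {"rot": [0,0,0],"xyz": [0,0.0017,0.111],"grip": 255},
    {"rot": [0,0,0],"xyz": [0,0.0017,0.111],"grip": 255}
  ]
}}

```text
clock: 21.98
tool_pos: [0.6178, -0.0021, 0.0975]
eef_rot: [0.735, 0.678, -0.0, 0.0]
contact_force: [0.3, -0.4, -0.6]
opening: 0.282
finger_force: 44.9
```

>>> {"op": "carry_out", "data": {
  "plan": [
    {"rot": [0,0,0],"xyz": [0,0,0.008],"grip": 255},
    {"rot": [0,0,0],"xyz": [0,0,0.014],"grip": 255},
    {"rot": [0,0,0],"xyz": [0,0,0.02],"grip": 255},
    {"rot": [0,0,0],"xyz": [0,0,0.025],"grip": 255},
    {"rot": [0,0,0],"xyz": [0,0,0.028],"grip": 255},
    {"rot": [0,0,0],"xyz": [0,0,0.03],"grip": 255},
    {"rot": [0,0,0],"xyz": [0,0,0.03],"grip": 255}
  ]
}}

```text
clock: 22.57
tool_pos: [0.6179, -0.0022, 0.0686]
eef_rot: [0.735, 0.678, -0.0, 0.0]
contact_force: [-3.6, -2.5, 8.1]
opening: 0.282
finger_force: 45.0
```

>>> {"op": "carry_out", "data": {
  "plan": [
    {"rot": [0,0,0],"xyz": [0,0,0.002],"grip": 255},
    {"rot": [0,0,0],"xyz": [0,0,0.003],"grip": 255},
    {"rot": [0,0,0],"xyz": [0,0,0.003],"grip": 255},
    {"rot": [0,0,0],"xyz": [0,0,0.003],"grip": 255}
  ]
}}

```text
clock: 22.9
tool_pos: [0.6182, -0.0023, 0.0684]
eef_rot: [0.735, 0.678, -0.0, 0.001]
contact_force: [-7.7, -3.4, 26.9]
opening: 0.282
finger_force: 45.1
```

>>> {"op": "carry_out", "data": {
  "plan": [
    {"rot": [0,0,0],"xyz": [0,0,-0.002],"grip": 130},
    {"rot": [0,0,0],"xyz": [0,0,-0.003],"grip": 130},
    {"rot": [0,0,0],"xyz": [0,0,-0.003],"grip": 130},
    {"rot": [0,0,0],"xyz": [0,0,-0.04],"grip": 130},
    {"rot": [0,0,0],"xyz": [0,0,-0.08],"grip": 130},
    {"rot": [0,0,0],"xyz": [0,0,-0.12],"grip": 130},
    {"rot": [0,0,0],"xyz": [0,0,-0.145],"grip": 130},
    {"rot": [0,0,0],"xyz": [0,0,-0.145],"grip": 130}
  ]
}}

```text
clock: 23.57
tool_pos: [0.6217, -0.0001, 0.2153]
eef_rot: [0.735, 0.678, 0.005, 0.003]
contact_force: [1.1, 1.1, -0.4]
opening: 0.489
finger_force: 0.0
```

>>> {"op": "carry_out", "data": {
  "plan": [
    {"rot": [0,0,0],"xyz": [0,0,0],"grip": 130},
    {"rot": [0,0,0],"xyz": [0,0,0],"grip": 130},
    {"rot": [0,0,0],"xyz": [0,0,0],"grip": 130}
  ]
}}

```text
clock: 23.82
tool_pos: [0.6169, -0.0019, 0.2078]
eef_rot: [0.735, 0.678, -0.001, -0.001]
contact_force: [0.4, 0.7, -0.1]
opening: 0.489
finger_force: 0.0
```

```bash
python3 - <<'E'
from h import *
tool([.4028,-.3056,.21])
im,c=snap("wrist")
b,m=blobs(im,105,130,120,40,amin=80)
for x in b[:4]:
    q=[*map(int,x[3:])]; print(x[0],q,onz(c,q[0]+(q[2]-1)/2,q[1]+(q[3]-1)/2,.062))
im,c=snap("top")
b,_=blobs(im[285:345,380:490],0,180,0,140,amin=10,smax=70)
for x in b[:6]: print("w",x[:3],onz(c,x[1]+380,x[2]+285,.105))
E
```

```text
t 23.82 pos [ 0.6169 -0.0019  0.2078] toolx ang 85.38 z [-0.003 -0.    -1.   ] open 0.489 F [ 0.4  0.7 -0.1]
shift [-0.32   -0.1889 -0.0014]
2716 [287, 112, 70, 73] [0.62245668 0.06212794 0.062     ]
1746 [290, 198, 65, 61] [ 0.61757433 -0.00260999  0.062     ]
1477 [292, 271, 61, 53] [ 0.61235818 -0.06664526  0.062     ]
```

>>> {"op": "carry_out", "data": {
  "plan": [
    {"rot": [0,0,0],"xyz": [-0.31,-0.189,0],"grip": 130},
    {"rot": [0,0,0],"xyz": [-0.31,-0.189,0],"grip": 130},
    {"rot": [0,0,0],"xyz": [-0.31,-0.189,0],"grip": 130},
    {"rot": [0,0,0],"xyz": [-0.31,-0.189,0],"grip": 130},
    {"rot": [0,0,0],"xyz": [-0.31,-0.189,0],"grip": 130},
    {"rot": [0,0,0],"xyz": [-0.31,-0.189,0],"grip": 130},
    {"rot": [0,0,0],"xyz": [-0.31,-0.189,0],"grip": 130},
    {"rot": [0,0,0],"xyz": [-0.31,-0.189,0],"grip": 130}
  ]
}}

```text
clock: 24.58
tool_pos: [0.4203, -0.2725, 0.209]
eef_rot: [0.735, 0.678, -0.0, -0.001]
contact_force: [-0.4, -1.4, 0.4]
opening: 0.49
finger_force: 0.0
```

```bash
python3 - <<'E'
from h import *
tool([.4028,-.3056,.21])
E
```

```text
t 24.58 pos [ 0.4203 -0.2725  0.209 ] toolx ang 85.39 z [-0.001  0.001 -1.   ] open 0.49 F [-0.4 -1.4  0.4]
shift [-0.0344 -0.0148 -0.001 ]
```

>>> {"op": "carry_out", "data": {
  "plan": [
    {"rot": [0,0,0.075],"xyz": [-0.028,-0.012,0],"grip": 130},
    {"rot": [0,0,0.075],"xyz": [-0.028,-0.012,0],"grip": 130},
    {"rot": [0,0,0.075],"xyz": [-0.028,-0.012,0],"grip": 130},
    {"rot": [0,0,0.075],"xyz": [-0.028,-0.012,0],"grip": 130},
    {"rot": [0,0,0.075],"xyz": [-0.028,-0.012,0],"grip": 130},
    {"rot": [0,0,0.075],"xyz": [-0.028,-0.012,0],"grip": 130}
  ]
}}

```text
clock: 25.08
tool_pos: [0.4089, -0.2966, 0.2097]
eef_rot: [0.759, 0.651, 0.001, -0.0]
contact_force: [0.3, 0.1, 0.1]
opening: 0.487
finger_force: 0.0
```

```bash
python3 - <<'E'
from h import *
tool([.4028,-.3056,.069])
im,c=snap("wrist")
u,v=proj(c,[.4028,-.3056,.105]); print(u,v)
x0,y0=int(u)-50,int(v)-50
g=cv2.cvtColor(im[y0:y0+100,x0:x0+100],cv2.COLOR_RGB2GRAY)
o=cv2.HoughCircles(cv2.medianBlur(g,3),cv2.HOUGH_GRADIENT,1,20,param1=80,param2=12,minRadius=11,maxRadius=19)
for q in (o[0][:3] if o is not None else []): print(q+[x0,y0,0],onz(c,q[0]+x0,q[1]+y0,.105))
b,m=blobs(im,5,20,90,40,amin=400)
for x in b[:3]: print("brown",x[:3],[*map(int,x[3:])])
print("pocket2", [proj(c,[.4105,-.2564,.052])])
E
```

```text
t 25.08 pos [ 0.4089 -0.2966  0.2097] toolx ang 81.27 z [ 0.001  0.001 -1.   ] open 0.487 F [0.3 0.1 0.1]
shift [-0.0099 -0.0047  0.1407]
314.1793632635017 255.86864233427818
[314.5 256.5  15. ] [ 0.40295474 -0.30612811  0.105     ]
[315.5        235.5         15.80000019] [ 0.40625448 -0.29019016  0.105     ]
brown (15565, np.float64(313.2), np.float64(160.7)) [267, 70, 92, 202]
brown (5579, np.float64(400.1), np.float64(467.1)) [174, 454, 413, 22]
brown (713, np.float64(449.0), np.float64(401.5)) [434, 366, 26, 72]
pocket2 [array([315.02211826, 177.4059321 ])]
```

Exactly where predicted. Take it.

>>> {"op": "carry_out", "data": {
  "plan": [
    {"rot": [0,0,0],"xyz": [-0.0095,-0.0047,0.04],"grip": 130},
    {"rot": [0,0,0],"xyz": [-0.0095,-0.0047,0.08],"grip": 130},
    {"rot": [0,0,0],"xyz": [-0.0095,-0.0047,0.11],"grip": 130},
    {"rot": [0,0,0],"xyz": [-0.0095,-0.0047,0.13],"grip": 130},
    {"rot": [0,0,0],"xyz": [-0.0095,-0.0047,0.14],"grip": 130},
    {"rot": [0,0,0],"xyz": [-0.0095,-0.0047,0.14],"grip": 130}
  ]
}}

```text
clock: 25.63
tool_pos: [0.4012, -0.3053, 0.0676]
eef_rot: [0.759, 0.651, -0.001, -0.002]
contact_force: [-0.3, -0.5, 0.5]
opening: 0.493
finger_force: 0.0
```

>>> {"op": "carry_out", "data": {
  "plan": [
    {"rot": [0,0,0],"xyz": [0,0,0],"grip": 255},
    {"rot": [0,0,0],"xyz": [0,0,0],"grip": 255},
    {"rot": [0,0,0],"xyz": [0,0,0],"grip": 255},
    {"rot": [0,0,0],"xyz": [0,0,0],"grip": 255},
    {"rot": [0,0,0],"xyz": [0,0,0],"grip": 255}
  ]
}}

```text
clock: 26.05
tool_pos: [0.4023, -0.3073, 0.0706]
eef_rot: [0.76, 0.65, 0.0, 0.001]
contact_force: [-0.3, -0.6, 2.9]
opening: 0.283
finger_force: 44.9
```

>>> {"op": "carry_out", "data": {
  "plan": [
    {"rot": [0,0,0],"xyz": [0,0,-0.03],"grip": 255},
    {"rot": [0,0,0],"xyz": [0,0,-0.07],"grip": 255},
    {"rot": [0,0,0],"xyz": [0,0,-0.11],"grip": 255},
    {"rot": [0,0,0],"xyz": [0,0,-0.14],"grip": 255},
    {"rot": [0,0,0],"xyz": [0,0,-0.14],"grip": 255},
    {"rot": [0,0,0],"xyz": [0,0,-0.14],"grip": 255}
  ]
}}

```text
clock: 26.55
tool_pos: [0.4022, -0.3078, 0.2114]
eef_rot: [0.76, 0.65, 0.0, 0.002]
contact_force: [-0.7, 0.5, -1.7]
opening: 0.281
finger_force: 44.9
```

```bash
python3 - <<'E'
from h import *
tool([.6222,.0622,.21])
E
```

```text
t 26.55 pos [ 0.4022 -0.3078  0.2114] toolx ang 81.01 z [ 0.003 -0.003 -1.   ] open 0.281 F [-0.7  0.5 -1.7]
shift [0.3998 0.1595 0.0012]
```

>>> {"op": "carry_out", "data": {
  "plan": [
    {"rot": [0,0,0],"xyz": [0.4,0.1595,0],"grip": 255},
    {"rot": [0,0,0],"xyz": [0.4,0.1595,0],"grip": 255},
    {"rot": [0,0,0],"xyz": [0.4,0.1595,0],"grip": 255},
    {"rot": [0,0,0],"xyz": [0.4,0.1595,0],"grip": 255},
    {"rot": [0,0,0],"xyz": [0.4,0.1595,0],"grip": 255},
    {"rot": [0,0,0],"xyz": [0.4,0.1595,0],"grip": 255},
    {"rot": [0,0,0],"xyz": [0.4,0.1595,0],"grip": 255},
    {"rot": [0,0,0],"xyz": [0.4,0.1595,0],"grip": 255}
  ]
}}

```text
clock: 27.22
tool_pos: [0.5711, -0.0188, 0.2078]
eef_rot: [0.76, 0.65, -0.002, -0.001]
contact_force: [0.2, -0.7, -0.9]
opening: 0.286
finger_force: 44.9
```

```bash
python3 - <<'E'
from h import *
tool([.6222,.0622,.21])
E
```

```text
t 27.22 pos [ 0.5711 -0.0188  0.2078] toolx ang 81.08 z [-0.004 -0.001 -1.   ] open 0.286 F [ 0.2 -0.7 -0.9]
shift [ 0.0879  0.0379 -0.0025]
```

>>> {"op": "carry_out", "data": {
  "plan": [
    {"rot": [0,0,-0.074],"xyz": [0.08,0.034,0],"grip": 255},
    {"rot": [0,0,-0.074],"xyz": [0.08,0.034,0],"grip": 255},
    {"rot": [0,0,-0.074],"xyz": [0.08,0.034,0],"grip": 255},
    {"rot": [0,0,-0.074],"xyz": [0.08,0.034,0],"grip": 255},
    {"rot": [0,0,-0.074],"xyz": [0.08,0.034,0],"grip": 255},
    {"rot": [0,0,-0.074],"xyz": [0.08,0.034,0],"grip": 255},
    {"rot": [0,0,-0.074],"xyz": [0.08,0.034,0],"grip": 255}
  ]
}}

```text
clock: 27.8
tool_pos: [0.6168, 0.0509, 0.209]
eef_rot: [0.736, 0.677, -0.001, 0.0]
contact_force: [-0.0, -0.2, -0.5]
opening: 0.285
finger_force: 44.9
```

```bash
python3 - <<'E'
from h import *
tool([.6222,.0622,.0985])
E
```

```text
t 27.8 pos [0.6168 0.0509 0.209 ] toolx ang 85.15 z [-0.002 -0.002 -1.   ] open 0.285 F [-0.  -0.2 -0.5]
shift [0.012  0.0046 0.1105]
```

>>> {"op": "carry_out", "data": {
  "plan": [
    {"rot": [0,0,0],"xyz": [0.0118,0.004,0.03],"grip": 255},
    {"rot": [0,0,0],"xyz": [0.0118,0.004,0.06],"grip": 255},
    {"rot": [0,0,0],"xyz": [0.0118,0.004,0.08],"grip": 255},
    {"rot": [0,0,0],"xyz": [0.0118,0.004,0.09],"grip": 255},
    {"rot": [0,0,0],"xyz": [0.0118,0.004,0.1],"grip": 255},
    {"rot": [0,0,0],"xyz": [0.0118,0.004,0.11],"grip": 255},
    {"rot": [0,0,0],"xyz": [0.0118,0.004,0.111],"grip": 255},
    {"rot": [0,0,0],"xyz": [0.0118,0.004,0.111],"grip": 255}
  ]
}}

```text
clock: 28.47
tool_pos: [0.6228, 0.0645, 0.0989]
eef_rot: [0.736, 0.677, 0.0, 0.0]
contact_force: [-0.1, 0.1, -1.3]
opening: 0.283
finger_force: 44.9
```

>>> {"op": "carry_out", "data": {
  "plan": [
    {"rot": [0,0,0],"xyz": [0,0,0.008],"grip": 255},
    {"rot": [0,0,0],"xyz": [0,0,0.014],"grip": 255},
    {"rot": [0,0,0],"xyz": [0,0,0.02],"grip": 255},
    {"rot": [0,0,0],"xyz": [0,0,0.025],"grip": 255},
    {"rot": [0,0,0],"xyz": [0,0,0.028],"grip": 255},
    {"rot": [0,0,0],"xyz": [0,0,0.03],"grip": 255},
    {"rot": [0,0,0],"xyz": [0,0,0.03],"grip": 255}
  ]
}}

```text
clock: 29.05
tool_pos: [0.6227, 0.0639, 0.0697]
eef_rot: [0.736, 0.677, -0.001, 0.001]
contact_force: [-2.4, -4.3, 9.2]
opening: 0.283
finger_force: 44.9
```

>>> {"op": "carry_out", "data": {
  "plan": [
    {"rot": [0,0,0],"xyz": [0,0,0.002],"grip": 255},
    {"rot": [0,0,0],"xyz": [0,0,0.003],"grip": 255},
    {"rot": [0,0,0],"xyz": [0,0,0.003],"grip": 255},
    {"rot": [0,0,0],"xyz": [0,0,0.003],"grip": 255}
  ]
}}

```text
clock: 29.38
tool_pos: [0.623, 0.0638, 0.0694]
eef_rot: [0.736, 0.677, -0.0, 0.002]
contact_force: [-8.6, -6.2, 29.1]
opening: 0.281
finger_force: 45.1
```

>>> {"op": "carry_out", "data": {
  "plan": [
    {"rot": [0,0,0],"xyz": [0,0,-0.002],"grip": 130},
    {"rot": [0,0,0],"xyz": [0,0,-0.003],"grip": 130},
    {"rot": [0,0,0],"xyz": [0,0,-0.003],"grip": 130},
    {"rot": [0,0,0],"xyz": [0,0,-0.04],"grip": 130},
    {"rot": [0,0,0],"xyz": [0,0,-0.08],"grip": 130},
    {"rot": [0,0,0],"xyz": [0,0,-0.12],"grip": 130},
    {"rot": [0,0,0],"xyz": [0,0,-0.145],"grip": 130},
    {"rot": [0,0,0],"xyz": [0,0,-0.145],"grip": 130}
  ]
}}

```text
clock: 30.05
tool_pos: [0.6261, 0.0673, 0.2164]
eef_rot: [0.735, 0.678, 0.005, 0.002]
contact_force: [0.6, 0.9, -0.1]
opening: 0.49
finger_force: 0.0
```

>>> {"op": "carry_out", "data": {
  "plan": [
    {"rot": [0,0,0],"xyz": [0,0,0],"grip": 130},
    {"rot": [0,0,0],"xyz": [0,0,0],"grip": 130},
    {"rot": [0,0,0],"xyz": [0,0,0],"grip": 130},
    {"rot": [0,0,0],"xyz": [0,0,0],"grip": 130},
    {"rot": [0,0,0],"xyz": [0,0,0],"grip": 130}
  ]
}}

```text
clock: 30.47
tool_pos: [0.622, 0.0648, 0.2093]
eef_rot: [0.735, 0.678, -0.001, -0.001]
contact_force: [-0.6, -0.1, 0.3]
opening: 0.49
finger_force: 0.0
```

```bash
python3 - <<'E'
from h import *
tool(None)
im,c=snap("wrist"); np.savez("v1.npz",im=im,K=c[0],R=c[1],t=c[2])
b,m=blobs(im,105,130,120,40,amin=80)
for x in b[:4]:
    q=[*map(int,x[3:])]; print(x[0],q,onz(c,q[0]+(q[2]-1)/2,q[1]+(q[3]-1)/2,.062))
b,m=blobs(im,12,30,120,60,amin=15)
for x in b[:7]: print("brass",x[:3],[*map(int,x[3:])],onz(c,x[1],x[2],.11))
cv2.imwrite("pics/w5.png",im[:,:,::-1])
E
```

```text
t 30.47 pos [0.622  0.0648 0.2093] toolx ang 85.32 z [-0.002 -0.    -1.   ] open 0.49 F [-0.6 -0.1  0.3]
1733 [290, 198, 65, 63] [0.62274774 0.06283496 0.062     ]
1466 [292, 271, 61, 52] [ 6.17552091e-01 -1.58505084e-04  6.20000000e-02]
1258 [294, 336, 57, 47] [ 0.61208251 -0.06647324  0.062     ]
431 [50, 14, 26, 36] [0.45043371 0.22427191 0.062     ]
brass (5949, np.float64(402.9), np.float64(466.6)) [174, 454, 412, 21] [ 0.67835191 -0.15186327  0.11      ]
brass (5497, np.float64(484.3), np.float64(158.9)) [437, 119, 111, 75] [0.73483648 0.1162932  0.11      ]
brass (1610, np.float64(28.7), np.float64(19.4)) [0, 0, 60, 43] [0.46182953 0.21983822 0.11      ]
brass (885, np.float64(193.4), np.float64(401.8)) [184, 366, 25, 71] [ 0.50387694 -0.06479417  0.11      ]
brass (876, np.float64(449.3), np.float64(402.0)) [434, 367, 26, 70] [ 0.7178782  -0.08244788  0.11      ]
brass (234, np.float64(380.5), np.float64(193.8)) [376, 181, 10, 26] [0.66574707 0.09864375 0.11      ]
brass (229, np.float64(209.0), np.float64(184.4)) [200, 177, 19, 16] [0.55025097 0.11464331 0.11      ]
```

View pics/w5.png

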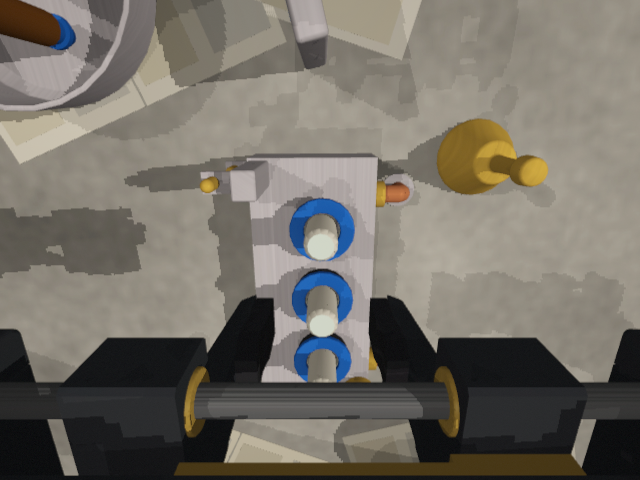

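All three fresh sticks are seated, at (322,245), (322,322) and (322,368), with their collars out. The upper pintle is at (209,184), and the spent stick lies in the basin at (35,20). Now the gate.

```bash
python3 - <<'E'
from h import *
im,c=snap("top")
a=onz(c,239.6,240.5,.118); b=onz(c,157.5,256,.118); print(a,b,np.linalg.norm(a-b))
d=b-a; ang=np.degrees(np.arctan2(d[1],d[0])); print("gate y-axis angle",ang)
m=(a+b)/2; tool([m[0],m[1]-.03,.27])
E
```

```text
[0.62062252 0.19211237 0.118     ] [0.59738587 0.38498264 0.118     ] 0.1942649762811892
gate y-axis angle 96.86977628343817
t 30.57 pos [0.6223 0.0649 0.2099] toolx ang 85.31 z [-0.001 -0.    -1.   ] open 0.489 F [-0.3 -1.   0.4]
shift [ 0.1919 -0.0292 -0.0601]
```

>>> {"op": "carry_out", "data": {
  "plan": [
    {"rot": [0,0,-0.2],"xyz": [0.192,-0.029,-0.06],"grip": 80},
    {"rot": [0,0,-0.2],"xyz": [0.192,-0.029,-0.06],"grip": 80},
    {"rot": [0,0,-0.2],"xyz": [0.192,-0.029,-0.06],"grip": 80},
    {"rot": [0,0,-0.2],"xyz": [0.192,-0.029,-0.06],"grip": 80},
    {"rot": [0,0,-0.2],"xyz": [0.192,-0.029,-0.06],"grip": 80},
    {"rot": [0,0,-0.2],"xyz": [0.192,-0.029,-0.06],"grip": 80},
    {"rot": [0,0,-0.2],"xyz": [0.192,-0.029,-0.06],"grip": 80},
    {"rot": [0,0,-0.2],"xyz": [0.192,-0.029,-0.06],"grip": 80}
  ]
}}

```text
clock: 31.23
tool_pos: [0.6095, 0.2578, 0.2701]
eef_rot: [0.664, 0.748, -0.001, 0.0]
contact_force: [-1.0, -0.4, -0.5]
opening: 0.687
finger_force: 0.0
```

>>> {"op": "carry_out", "data": {
  "plan": [
    {"rot": [0,0,0],"xyz": [0,0,0],"grip": 80},
    {"rot": [0,0,0],"xyz": [0,0,0],"grip": 80},
    {"rot": [0,0,0],"xyz": [0,0,0],"grip": 80},
    {"rot": [0,0,0],"xyz": [0,0,0],"grip": 80}
  ]
}}

```text
clock: 31.57
tool_pos: [0.6097, 0.2574, 0.2705]
eef_rot: [0.665, 0.747, -0.0, 0.0]
contact_force: [0.4, -0.5, -0.3]
opening: 0.687
finger_force: 0.0
```

```bash
python3 - <<'E'
from h import *
tool(None)
im,c=snap("wrist"); np.savez("v2.npz",im=im,K=c[0],R=c[1],t=c[2])
b,m=blobs(im,12,30,120,60,amin=40)
for x in b[:7]: print("brass",x[:3],[*map(int,x[3:])],onz(c,x[1],x[2],.1))
cv2.imwrite("pics/w6.png",im[:,:,::-1])
E
```

```text
t 31.57 pos [0.6097 0.2574 0.2705] toolx ang 96.67 z [-0.    -0.001 -1.   ] open 0.687 F [ 0.4 -0.5 -0.3]
brass (5865, np.float64(444.9), np.float64(466.8)) [218, 454, 411, 21] [ 0.78790705 -0.02188533  0.1       ]
brass (1245, np.float64(100.8), np.float64(150.2)) [70, 138, 67, 30] [0.41799007 0.29618994 0.1       ]
brass (1072, np.float64(487.8), np.float64(402.4)) [469, 367, 32, 70] [0.81315681 0.07490511 0.1       ]
brass (1017, np.float64(154.6), np.float64(401.8)) [143, 366, 31, 71] [0.45470298 0.03426147 0.1       ]
brass (644, np.float64(320.0), np.float64(39.4)) [307, 22, 27, 35] [0.59293074 0.40018076 0.1       ]
brass (616, np.float64(444.6), np.float64(318.9)) [425, 303, 33, 41] [0.74363788 0.17036529 0.1       ]
brass (444, np.float64(104.4), np.float64(218.3)) [93, 205, 23, 27] [0.41645519 0.23610449 0.1       ]
```

View pics/w6.png

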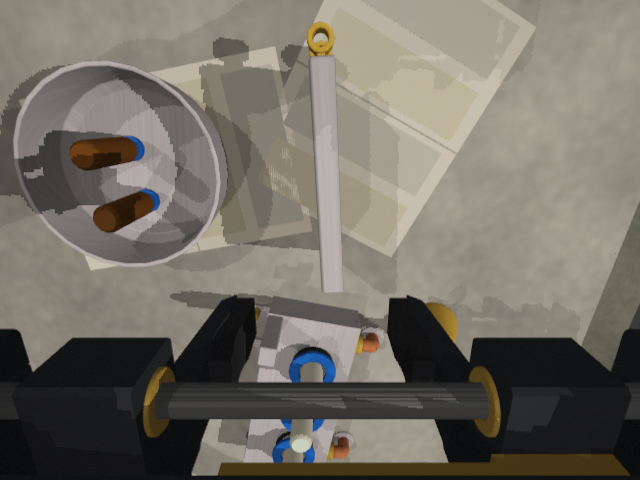

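Both spent sticks lie in the basin, at (107,150) and (125,210). The gate's top edge runs from (322,57) to (332,291), and the upper knuckle is at (320,39).

```bash
python3 - <<'E'
from h import *
v=np.load("v2.npz"); c=(v["K"],v["R"],v["t"]); im=v["im"]
a=onz(c,331.5,291,.118); b=onz(c,322.5,57,.118); k=onz(c,320,39.2,.1)
print(a,b,np.linalg.norm(a-b)); d=(b-a)/np.linalg.norm(b-a); print(np.degrees(np.arctan2(d[1],d[0])), "knuckle from mid",np.linalg.norm(k[:2]-(a+b)[:2]/2), np.cross(d[:2],(k-a)[:2]), k)
d2=k[:2]-a[:2]; print("ang via knuckle",np.degrees(np.arctan2(d2[1],d2[0])))
m=(a+b)/2+d*.025; tool([m[0],m[1],.08])
E
```

```text
[0.62685539 0.19657452 0.118     ] [0.59652103 0.38561276 0.118     ] 0.19145660144908297
99.11635385374498 knuckle from mid 0.1108248194596537 0.0012306223093936364 [0.59291514 0.40031686 0.1       ]
ang via knuckle 99.45772348600885
t 31.62 pos [0.6097 0.2578 0.2705] toolx ang 96.69 z [-0. -0. -1.] open 0.683 F [ 0.  -0.2  0.5]
shift [0.0579 0.0049 0.1905]<stdin>:4: DeprecationWarning: Arrays of 2-dimensional vectors are deprecated. Use arrays of 3-dimensional vectors instead. (deprecated in NumPy 2.0)
```

>>> {"op": "carry_out", "data": {
  "plan": [
    {"rot": [0,0,-0.044],"xyz": [0.058,0.005,0.03],"grip": 80},
    {"rot": [0,0,-0.044],"xyz": [0.058,0.005,0.05],"grip": 80},
    {"rot": [0,0,-0.044],"xyz": [0.058,0.005,0.085],"grip": 80},
    {"rot": [0,0,-0.044],"xyz": [0.058,0.005,0.12],"grip": 80},
    {"rot": [0,0,-0.044],"xyz": [0.058,0.005,0.15],"grip": 80},
    {"rot": [0,0,-0.044],"xyz": [0.058,0.005,0.175],"grip": 80},
    {"rot": [0,0,-0.044],"xyz": [0.058,0.005,0.19],"grip": 80},
    {"rot": [0,0,-0.044],"xyz": [0.058,0.005,0.19],"grip": 80}
  ]
}}

```text
clock: 32.28
tool_pos: [0.6058, 0.315, 0.0771]
eef_rot: [0.648, 0.762, -0.003, -0.001]
contact_force: [-0.8, -0.2, -0.1]
opening: 0.691
finger_force: 0.0
```

>>> {"op": "carry_out", "data": {
  "plan": [
    {"rot": [0,0,0],"xyz": [0,0,0],"grip": 255},
    {"rot": [0,0,0],"xyz": [0,0,0],"grip": 255},
    {"rot": [0,0,0],"xyz": [0,0,0],"grip": 255},
    {"rot": [0,0,0],"xyz": [0,0,0],"grip": 255},
    {"rot": [0,0,0],"xyz": [0,0,0],"grip": 255},
    {"rot": [0,0,0],"xyz": [0,0,0],"grip": 255},
    {"rot": [0,0,0],"xyz": [0,0,0],"grip": 255},
    {"rot": [0,0,0],"xyz": [0,0,0],"grip": 255}
  ],
  "squeeze": 20
}}

```text
clock: 32.95
tool_pos: [0.6075, 0.3169, 0.0814]
eef_rot: [0.647, 0.762, 0.0, 0.0]
contact_force: [-1.1, -1.3, 4.0]
opening: 0.226
finger_force: 19.9
```

>>> {"op": "carry_out", "data": {
  "plan": [
    {"rot": [0,0,0],"xyz": [0,0,0],"grip": 255},
    {"rot": [0,0,0],"xyz": [0,0,0],"grip": 255},
    {"rot": [0,0,0],"xyz": [0,0,0],"grip": 255},
    {"rot": [0,0,0],"xyz": [0,0,0],"grip": 255}
  ],
  "squeeze": 58
}}

```text
clock: 33.28
tool_pos: [0.6075, 0.3169, 0.0814]
eef_rot: [0.647, 0.762, 0.0, 0.0]
contact_force: [-2.0, -0.6, 5.6]
opening: 0.226
finger_force: 57.9
```

>>> {"op": "carry_out", "data": {
  "plan": [
    {"rot": [0,0,0],"xyz": [0,0,-0.01],"grip": 255},
    {"rot": [0,0,0],"xyz": [0,0,-0.03],"grip": 255},
    {"rot": [0,0,0],"xyz": [0,0,-0.06],"grip": 255},
    {"rot": [0,0,0],"xyz": [0,0,-0.09],"grip": 255},
    {"rot": [0,0,0],"xyz": [0,0,-0.12],"grip": 255},
    {"rot": [0,0,0],"xyz": [0,0,-0.12],"grip": 255},
    {"rot": [0,0,0],"xyz": [0,0,-0.12],"grip": 255}
  ]
}}

```text
clock: 33.87
tool_pos: [0.6083, 0.3173, 0.202]
eef_rot: [0.648, 0.762, 0.001, 0.0]
contact_force: [-0.9, -0.6, -4.7]
opening: 0.223
finger_force: 57.8
```

```bash
python3 - <<'E'
from h import *
tool([.453,.034,.20])
im,c=snap("wrist"); np.savez("v3.npz",im=im,K=c[0],R=c[1],t=c[2])
b,m=blobs(im,12,30,120,60,amin=40)
for x in b[:9]: print("brass",x[:3],[*map(int,x[3:])])
E
```

```text
t 33.87 pos [0.6083 0.3173 0.202 ] toolx ang 99.26 z [ 0.003  0.002 -1.   ] open 0.223 F [-0.9 -0.6 -4.7]
shift [-0.2546 -0.1989  0.0011]
brass (5877, np.float64(343.3), np.float64(466.8)) [115, 454, 411, 21]
brass (3166, np.float64(320.6), np.float64(116.2)) [288, 80, 65, 81]
brass (1687, np.float64(72.8), np.float64(297.7)) [41, 271, 65, 50]
brass (631, np.float64(27.1), np.float64(235.9)) [14, 220, 28, 31]
brass (623, np.float64(396.5), np.float64(402.2)) [387, 367, 17, 70]
brass (568, np.float64(246.1), np.float64(401.4)) [240, 367, 16, 70]
brass (73, np.float64(350.0), np.float64(427.2)) [348, 419, 6, 18]
```

>>> {"op": "carry_out", "data": {
  "plan": [
    {"rot": [0,0,0],"xyz": [-0.255,-0.199,-0.01],"grip": 255},
    {"rot": [0,0,0],"xyz": [-0.255,-0.199,-0.01],"grip": 255},
    {"rot": [0,0,0.24],"xyz": [-0.255,-0.199,-0.01],"grip": 255},
    {"rot": [0,0,0.24],"xyz": [-0.255,-0.199,-0.01],"grip": 255},
    {"rot": [0,0,0.24],"xyz": [-0.255,-0.199,-0.01],"grip": 255},
    {"rot": [0,0,0.24],"xyz": [-0.255,-0.199,-0.01],"grip": 255},
    {"rot": [0,0,0.24],"xyz": [-0.255,-0.199,-0.01],"grip": 255},
    {"rot": [0,0,0.24],"xyz": [-0.255,-0.199,-0.01],"grip": 255}
  ]
}}

```text
clock: 34.58
tool_pos: [0.4483, 0.029, 0.2089]
eef_rot: [0.735, 0.678, -0.003, -0.001]
contact_force: [-0.3, -0.9, -3.3]
opening: 0.224
finger_force: 57.8
```

>>> {"op": "carry_out", "data": {
  "plan": [
    {"rot": [0,0,0],"xyz": [0,0,0],"grip": 255},
    {"rot": [0,0,0],"xyz": [0,0,0],"grip": 255},
    {"rot": [0,0,0],"xyz": [0,0,0],"grip": 255},
    {"rot": [0,0,0],"xyz": [0,0,0],"grip": 255}
  ]
}}

```text
clock: 34.92
tool_pos: [0.4527, 0.0343, 0.2101]
eef_rot: [0.734, 0.68, 0.0, -0.001]
contact_force: [-0.6, 0.6, -4.6]
opening: 0.224
finger_force: 57.8
```

```bash
python3 - <<'E'
from h import *
tool([.453,.034,.131])
E
```

```text
t 34.92 pos [0.4527 0.0343 0.2101] toolx ang 85.62 z [-0.     0.001 -1.   ] open 0.224 F [-0.6  0.6 -4.6]
shift [-0.0004  0.0003  0.0791]
```

>>> {"op": "carry_out", "data": {
  "plan": [
    {"rot": [0,0,0],"xyz": [0,0,0.03],"grip": 255},
    {"rot": [0,0,0],"xyz": [0,0,0.06],"grip": 255},
    {"rot": [0,0,0],"xyz": [0,0,0.085],"grip": 255},
    {"rot": [0,0,0],"xyz": [0,0,0.085],"grip": 255},
    {"rot": [0,0,0],"xyz": [0,0,0.085],"grip": 255},
    {"rot": [0,0,0],"xyz": [0,0,0.085],"grip": 255}
  ]
}}

```text
clock: 35.42
tool_pos: [0.4532, 0.0342, 0.1264]
eef_rot: [0.734, 0.68, 0.001, 0.0]
contact_force: [0.8, -0.2, -3.2]
opening: 0.222
finger_force: 57.8
```

```bash
python3 - <<'E'
from h import *
tool(None)
im,c=snap("wrist"); np.savez("v4.npz",im=im,K=c[0],R=c[1],t=c[2],p=r.get_state()["tool_pos"])
b,m=blobs(im,12,30,120,60,amin=40)
for x in b[:9]: print("brass",x[:3],[*map(int,x[3:])])
cv2.imwrite("pics/w7.png",cv2.resize(im[40:240,200:600],None,fx=2,fy=2,interpolation=2)[:,:,::-1])
E
```

```text
t 35.42 pos [0.4532 0.0342 0.1264] toolx ang 85.61 z [ 0.001  0.001 -1.   ] open 0.222 F [ 0.8 -0.2 -3.2]
brass (7092, np.float64(335.8), np.float64(465.8)) [115, 443, 411, 33]
brass (3220, np.float64(320.6), np.float64(116.3)) [288, 79, 66, 82]
brass (736, np.float64(514.7), np.float64(117.8)) [496, 106, 38, 24]
brass (656, np.float64(246.3), np.float64(401.8)) [240, 366, 17, 71]
brass (647, np.float64(396.4), np.float64(401.8)) [387, 366, 17, 72]
brass (307, np.float64(458.2), np.float64(118.6)) [447, 111, 23, 16]
brass (106, np.float64(563.8), np.float64(429.8)) [557, 419, 17, 25]
```

View pics/w7.png

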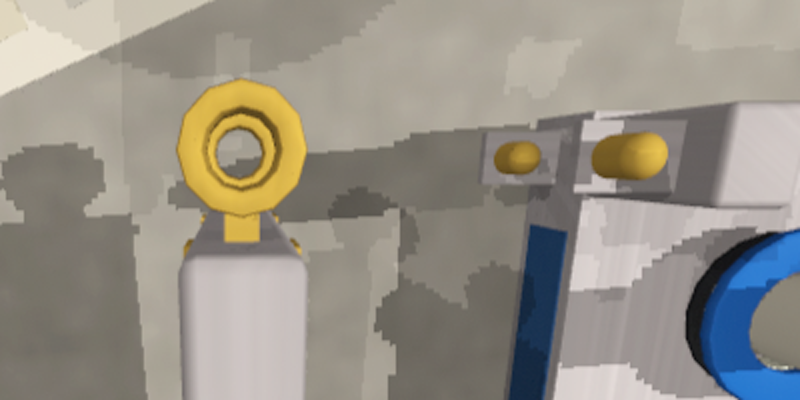

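The knuckle hole is centred at about (320.5,113.5) in the full image. The upper pin's dome is at about (522,117.5) and the lower one at (462,118.5).

```bash
cat > a.py <<'E'
from h import *
v=np.load("v4.npz"); c=(v["K"],v["R"],v["t"]); im=v["im"]
k=onz(c,320.5,113.5,.145); p=onz(c,522,117.5,.105); q=onz(c,462,118.5,.035)
print("knuckle",k,"pinhi",p,"pinlo",q)
# masks extents
_,m=blobs(im,12,30,120,60)
for (x0,x1) in ((290,352),(490,540),(444,475)):
    s=m[70:165,x0:x1]; ys,xs=np.nonzero(s); print(x0+xs.min(),x0+xs.max(),70+ys.min(),70+ys.max())
print("ring width by row",[(y,np.nonzero(m[y,280:360])[0][[0,-1]]+280) for y in (100,106,112,118,124)])
print("dome: rows per col",[(x,np.nonzero(m[90:150,x])[0][[0,-1]]+90) for x in (500,506,512,518,524,528,532)])
s=r.get_state(); Q=R.from_quat(s["eef_rot"]).as_matrix()
for t in(p,q): print("shift", Q.T@(t-k))
ports=np.array([.6223,.0625])-[.6122,-.0685]; a=np.arctan2(ports[1],ports[0]); ey=np.array([np.cos(a),np.sin(a)]); ex=np.array([ey[1],-ey[0]])
print("geom pin",np.array([.6173,-.003])+ex*-.076+ey*.113)
E
python3 a.py
```

```text
knuckle [0.4602622 0.1208208 0.145    ] pinhi [0.54790004 0.11305245 0.105     ] pinlo [0.5475194  0.11303627 0.035     ]
290 351 79 164
496 533 106 129
447 469 111 126
ring width by row [(100, array([291, 349])), (106, array([290, 351])), (112, array([289, 352])), (118, array([289, 352])), (124, array([291, 350]))]
dome: rows per col [(500, array([111, 127])), (506, array([108, 128])), (512, array([107, 128])), (518, array([107, 129])), (524, array([106, 128])), (528, array([107, 126])), (532, array([111, 121]))]
shift [-0.0010334   0.08788023  0.04020864]
shift [-0.00115462  0.087335    0.11020745]
geom pin [0.55021132 0.11550784]
```

>>> {"op": "carry_out", "data": {
  "plan": [
    {"rot": [0,0,0],"xyz": [-0.001,0.025,0],"grip": 255},
    {"rot": [0,0,0],"xyz": [-0.001,0.05,0],"grip": 255},
    {"rot": [0,0,0],"xyz": [-0.001,0.06,0],"grip": 255},
    {"rot": [0,0,0],"xyz": [-0.001,0.06,0],"grip": 255},
    {"rot": [0,0,0],"xyz": [-0.001,0.06,0],"grip": 255},
    {"rot": [0,0,0],"xyz": [-0.001,0.06,0],"grip": 255},
    {"rot": [0,0,0],"xyz": [-0.001,0.06,0],"grip": 255}
  ]
}}

```text
clock: 36.05
tool_pos: [0.5108, 0.0273, 0.1261]
eef_rot: [0.734, 0.679, -0.001, -0.0]
contact_force: [-0.1, 0.1, -4.0]
opening: 0.219
finger_force: 57.8
```

```bash
python3 - <<'E'
from h import *
tool(None)
im,c=snap("wrist"); np.savez("v5.npz",im=im,K=c[0],R=c[1],t=c[2],p=r.get_state()["tool_pos"])
_,m=blobs(im,12,30,120,60)
print("ring",[(y,np.nonzero(m[y,270:360])[0][[0,-1]]+270) for y in (100,106,112,118,124)])
for y in range(100,136,3): 
    x=np.nonzero(m[y,356:460])[0]+356; print(y,x[[0,-1]] if len(x) else None,end=" ")
cv2.imwrite("pics/w8.png",cv2.resize(im[60:180,260:460],None,fx=4,fy=4,interpolation=2)[:,:,::-1])
E
```

```text
t 36.05 pos [0.5108 0.0273 0.1261] toolx ang 85.57 z [-0.001 -0.    -1.   ] open 0.219 F [-0.1  0.1 -4. ]
ring [(100, array([291, 349])), (106, array([290, 351])), (112, array([289, 359])), (118, array([289, 352])), (124, array([291, 350]))]
100 [387 391] 103 [379 396] 106 [375 398] 109 [361 399] 112 [359 399] 115 [359 398] 118 [360 397] 121 [362 394] 124 None 127 None 130 None 133 None
```

View pics/w8.png

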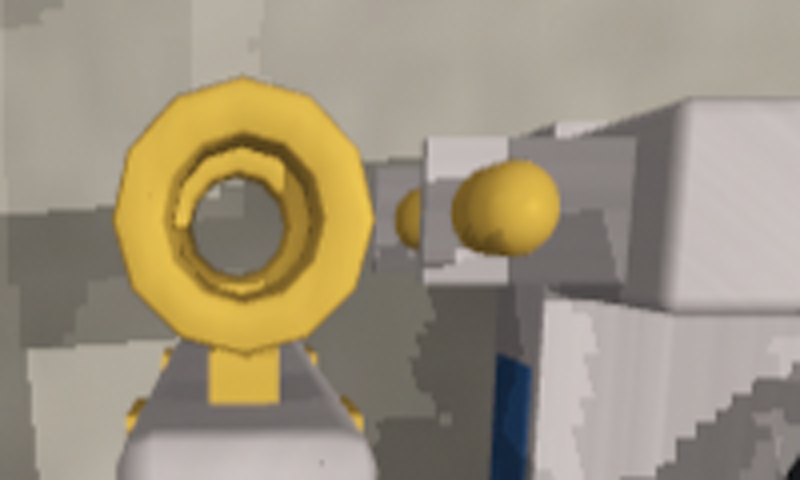

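The ring is centred at about (320.7,113.4) and the upper pin's dome at about (387.9,111.2).

```bash
python3 - <<'E'
from h import *
v=np.load("v5.npz"); c=(v["K"],v["R"],v["t"])
k=onz(c,320.7,113.4,.1447); p=onz(c,387.9,111.2,.105); print(k,p)
s=r.get_state(); Q=R.from_quat(s["eef_rot"]).as_matrix(); print(Q.T@(p-k))
# ring diameter check
print(onz(c,320.7+32.2,114,.1447)-onz(c,320.7-32.2,114,.1447))
tool(None)
E
```

```text
[0.51805853 0.11401832 0.1447    ] [0.54710216 0.11328487 0.105     ]
[0.00152738 0.02904433 0.03967687]
[ 0.02124654 -0.00167018  0.        ]
t 36.1 pos [0.511  0.0274 0.126 ] toolx ang 85.58 z [-0.001 -0.    -1.   ] open 0.218 F [ 0.1  0.1 -2.7]
```

>>> {"op": "carry_out", "data": {
  "plan": [
    {"rot": [0,0,0],"xyz": [0.0015,0.015,0],"grip": 255},
    {"rot": [0,0,0],"xyz": [0.0015,0.029,0],"grip": 255},
    {"rot": [0,0,0],"xyz": [0.0015,0.029,0],"grip": 255},
    {"rot": [0,0,0],"xyz": [0.0015,0.029,0],"grip": 255},
    {"rot": [0,0,0],"xyz": [0.0015,0.029,0],"grip": 255},
    {"rot": [0,0,0],"xyz": [0.0015,0.029,0],"grip": 255}
  ]
}}

```text
clock: 36.6
tool_pos: [0.5397, 0.0266, 0.1256]
eef_rot: [0.734, 0.679, -0.001, -0.0]
contact_force: [0.7, -0.3, -3.7]
opening: 0.222
finger_force: 57.8
```

```bash
python3 - <<'E'
from h import *
tool([.54,.0267,.126])
im,c=snap("wrist"); np.savez("v6.npz",im=im,K=c[0],R=c[1],t=c[2])
tool([.54,.0267,.126])
cv2.imwrite("pics/w9.png",cv2.resize(im[60:180,260:460],None,fx=4,fy=4,interpolation=2)[:,:,::-1])
E
```

```text
t 36.6 pos [0.5397 0.0266 0.1256] toolx ang 85.57 z [-0.002 -0.001 -1.   ] open 0.222 F [ 0.7 -0.3 -3.7]
shift [ 0.0001  0.0003 -0.0004]
t 36.65 pos [0.5399 0.0266 0.1257] toolx ang 85.57 z [-0.001 -0.    -1.   ] open 0.225 F [-0.5 -0.9 -3.6]
shift [ 0.0001  0.0001 -0.0003]
```

View pics/w9.png

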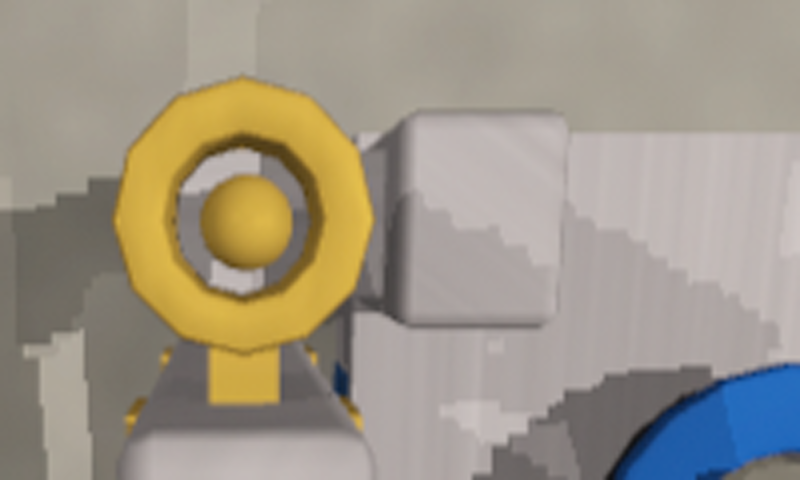

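The pin dome sits at (246,222) in the crop, where a perfectly aligned pin would appear. Lower the gate gently.

>>> {"op": "carry_out", "data": {
  "plan": [
    {"rot": [0,0,0],"xyz": [0,0,0.006],"grip": 255},
    {"rot": [0,0,0],"xyz": [0,0,0.012],"grip": 255},
    {"rot": [0,0,0],"xyz": [0,0,0.016],"grip": 255},
    {"rot": [0,0,0],"xyz": [0,0,0.019],"grip": 255},
    {"rot": [0,0,0],"xyz": [0,0,0.022],"grip": 255},
    {"rot": [0,0,0],"xyz": [0,0,0.022],"grip": 255}
  ]
}}

```text
clock: 37.15
tool_pos: [0.5407, 0.0266, 0.103]
eef_rot: [0.734, 0.679, -0.001, -0.0]
contact_force: [-0.6, 0.6, -3.7]
opening: 0.222
finger_force: 57.8
```

No contact force at 7 mm of engagement. Continue down.

>>> {"op": "carry_out", "data": {
  "plan": [
    {"rot": [0,0,0],"xyz": [0,0,0.004],"grip": 255},
    {"rot": [0,0,0],"xyz": [0,0,0.008],"grip": 255},
    {"rot": [0,0,0],"xyz": [0,0,0.011],"grip": 255},
    {"rot": [0,0,0],"xyz": [0,0,0.013],"grip": 255},
    {"rot": [0,0,0],"xyz": [0,0,0.013],"grip": 255}
  ]
}}

```text
clock: 37.57
tool_pos: [0.5412, 0.0266, 0.0905]
eef_rot: [0.734, 0.679, 0.0, 0.0]
contact_force: [0.7, -0.2, -1.8]
opening: 0.222
finger_force: 57.8
```

>>> {"op": "carry_out", "data": {
  "plan": [
    {"rot": [0,0,0],"xyz": [0,0,0.0015],"grip": 255},
    {"rot": [0,0,0],"xyz": [0,0,0.0015],"grip": 255},
    {"rot": [0,0,0],"xyz": [0,0,0.0015],"grip": 255}
  ]
}}

```text
clock: 37.82
tool_pos: [0.5413, 0.0266, 0.0896]
eef_rot: [0.734, 0.679, 0.0, 0.0]
contact_force: [-1.4, -1.0, 0.9]
opening: 0.225
finger_force: 57.9
```

>>> {"op": "carry_out", "data": {
  "plan": [
    {"rot": [0,0,0],"xyz": [0,0,0],"grip": 165},
    {"rot": [0,0,0],"xyz": [0,0,0],"grip": 165},
    {"rot": [0,0,0],"xyz": [0,0,0],"grip": 165},
    {"rot": [0,0,0],"xyz": [0,0,0],"grip": 165}
  ]
}}

```text
clock: 38.15
tool_pos: [0.5414, 0.0267, 0.0893]
eef_rot: [0.734, 0.679, 0.0, 0.0]
contact_force: [-0.0, -0.5, 0.1]
opening: 0.35
finger_force: 0.0
```

```bash
python3 - <<'E'
from h import *
tool(None)
im,c=snap("wrist"); np.savez("v7.npz",im=im,K=c[0],R=c[1],t=c[2])
cv2.imwrite("pics/w10.png",im[:,:,::-1])
E
```

```text
t 38.15 pos [0.5414 0.0267 0.0893] toolx ang 85.53 z [ 0.  0. -1.] open 0.35 F [-0.  -0.5  0.1]
```

View pics/w10.png

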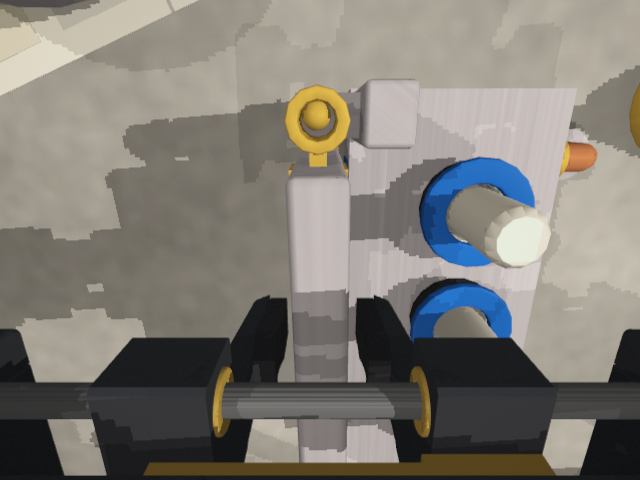

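The gate hangs with the pin showing inside the ring at (318,118), and it lies parallel to the casing. Nudge it gently against the bumper, then retreat.

>>> {"op": "carry_out", "data": {
  "plan": [
    {"rot": [0,0,0],"xyz": [0,0.002,0],"grip": 165},
    {"rot": [0,0,0],"xyz": [0,0.004,0],"grip": 165},
    {"rot": [0,0,0],"xyz": [0,0.0055,0],"grip": 165},
    {"rot": [0,0,0],"xyz": [0,0.006,0],"grip": 165},
    {"rot": [0,0,0],"xyz": [0,0.0065,0],"grip": 165},
    {"rot": [0,0,0],"xyz": [0,0.007,0],"grip": 165}
  ]
}}

```text
clock: 38.7
tool_pos: [0.5469, 0.0261, 0.0891]
eef_rot: [0.734, 0.679, -0.001, -0.001]
contact_force: [-5.2, 1.3, 2.6]
opening: 0.353
finger_force: 2.2
```

```bash
python3 -c "
from h import *
tool(None)"
```

```text
t 38.7 pos [0.5469 0.0261 0.0891] toolx ang 85.55 z [-0.002 -0.    -1.   ] open 0.353 F [-5.2  1.3  2.6]
```

>>> {"op": "carry_out", "data": {
  "plan": [
    {"rot": [0,0,0],"xyz": [0,-0.006,0],"grip": 165},
    {"rot": [0,0,0],"xyz": [0,-0.007,0],"grip": 165},
    {"rot": [0,0,0],"xyz": [0,-0.007,0],"grip": 165},
    {"rot": [0,0,0],"xyz": [0,-0.007,-0.03],"grip": 165},
    {"rot": [0,0,0],"xyz": [0,-0.007,-0.07],"grip": 165},
    {"rot": [0,0,0],"xyz": [0,-0.007,-0.11],"grip": 165},
    {"rot": [0,0,0],"xyz": [0,-0.007,-0.15],"grip": 165},
    {"rot": [0,0,0],"xyz": [0,-0.007,-0.18],"grip": 165}
  ]
}}

```text
clock: 39.37
tool_pos: [0.5422, 0.0269, 0.2726]
eef_rot: [0.734, 0.679, 0.002, 0.001]
contact_force: [-0.1, -0.2, -1.0]
opening: 0.356
finger_force: 0.0
```

>>> {"op": "carry_out", "data": {
  "plan": [
    {"rot": [0,0,0],"xyz": [0,-0.08,-0.05],"grip": 165},
    {"rot": [0,0,0],"xyz": [0,-0.08,-0.05],"grip": 165},
    {"rot": [0,0,0],"xyz": [0,-0.08,-0.05],"grip": 165},
    {"rot": [0,0,0],"xyz": [0,-0.08,-0.05],"grip": 165},
    {"rot": [0,0,0],"xyz": [0,-0.08,-0.05],"grip": 165},
    {"rot": [0,0,0],"xyz": [0,-0.08,-0.05],"grip": 165}
  ]
}}

```text
clock: 39.87
tool_pos: [0.4625, 0.0324, 0.3186]
eef_rot: [0.735, 0.679, 0.0, 0.0]
contact_force: [0.5, -0.3, 0.5]
opening: 0.355
finger_force: 0.0
```

```bash
python3 - <<'E'
from h import *
tool(None)
im,c=snap("wrist"); s,_=snap("scene"); t,_=snap("top")
o=np.zeros((600,800,3),np.uint8); o[:450,:600]=cv2.resize(im,(600,450)); 
o[450:600,:200]=cv2.resize(t[170:395,150:450],(200,150)); o[350:600,450:800]=cv2.resize(s[200:325,225:400],(350,250),interpolation=2)
cv2.imwrite("pics/w11.png",o[:,:,::-1])
E
```

```text
t 39.87 pos [0.4625 0.0324 0.3186] toolx ang 85.47 z [ 0.  0. -1.] open 0.355 F [ 0.5 -0.3  0.5]
```

View pics/w11.png

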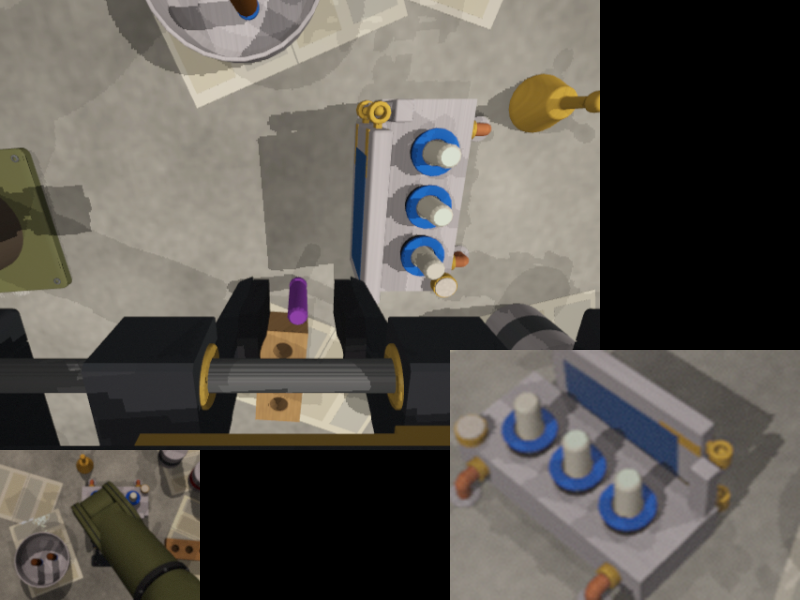

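The gate hangs closed along the front, with its knuckles at (375,112) in line with the post. The three white sticks stand at equal height in released collars, both spent sticks are in the basin, and nothing is touching the robot. Handing in.

```bash
python3 -c "
from plant import r
print(r.finish_job())"
```

```text
the job is handed in; nothing more can be done
None
```

The job is handed in with no verdict shown: both spent sticks (port 0 was empty from the start) are in the basin, all three ports hold fresh sticks pushed to the stop with collars out, and the gate hangs closed on both pintles. The canisters and bell were left alone.

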